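# Make up two service boards at the pass

### The job

Make up the two serving boards from the stock on the cutting board. On the long board the pepper mill goes in the recess next to the handle, the salt shaker in the middle one and the ramekin in the one at the far end; on the short board the egg cup goes in the recess next to the handle and the jam jar in the other. Everything must stand upright and flat in its recess, and the toothpick holder, the saucepan and the soup bowl stay where they are.

Things in the scene. Friction and masses are not known exactly. Their poses are not given: they have to be found in the camera images.
- long_board: Long wooden serving board, fixed to the worktop: 290 x 108 mm, 18 mm thick, with a 36 mm wide flat handle (78 mm long) on one short end. Three equal round recesses in a row, 76 mm across and 6 mm deep with dark floors, which are 12 mm above the worktop. Origin: underside centre of the 290 mm part; x points along the board towards the handle, z up. Recess centres at x = +90 mm (next to the handle), 0 (middle) and -90 mm (far end), y = 0.
- short_board: Short wooden serving board, fixed to the worktop: 200 x 108 mm, 18 mm thick, same handle on one short end, two recesses of the same kind (76 mm across, dark floors 12 mm above the worktop). Origin: underside centre of the 200 mm part; x points along the board towards the handle, z up. Recess centres at x = +45 mm (next to the handle) and -45 mm (away from it), y = 0.
- pepper_mill: Pepper mill of dark wood, the tallest of the stock: 121 mm high with a small steel knob on top, round foot 52 mm across up to 30 mm high, straight neck 36 mm across from 45 to 80 mm above its underside, head 48 mm across above. Starts upright on the green plastic cutting board (top 12 mm above the worktop). Origin: centre of its underside, z up.
- salt_shaker: Salt shaker of plain steel, a cylinder 50 mm across, straight up to 60 mm, with a domed top with small holes, 79 mm high. Starts upright on the green plastic cutting board (top 12 mm above the worktop). Origin: centre of its underside, z up.
- ramekin: Ramekin of white ceramic: open round fluted dish with straight sides, 60 mm across outside and 48 mm high. Starts upright on the green plastic cutting board (top 12 mm above the worktop). Origin: centre of its underside, z up.
- egg_cup: Egg cup of white ceramic: open cup on a thin stem and a round foot 50 mm across; the cup is 48 mm across, straight-sided from 34 to 64 mm above its underside, and open at the top; 64 mm high. Starts upright on the green plastic cutting board (top 12 mm above the worktop). Origin: centre of its underside, z up.
- jam_jar: Closed jam jar of amber glass with a flat brass-coloured lid: 56 mm across, straight up to 48 mm, 66 mm high in all, lid 54 mm across. Starts upright on the green plastic cutting board (top 12 mm above the worktop). Origin: centre of its underside, z up.
- pick_holder: Bystander among the stock: a small square wooden holder with toothpicks, 44 x 44 mm, 55 mm high (picks to 64 mm). Starts upright on the green plastic cutting board (top 12 mm above the worktop). Origin: centre of its underside, z up.
- saucepan: Bystander: steel saucepan on the left, 124 mm across, 70 mm high, with a long handle. Origin: centre of its underside.
- soup_bowl: Bystander: white soup bowl on the right, 140 mm across, 50 mm high. Origin: centre of its underside.
Not all that is in view belongs to the job. Of the things shaped like the jam_jar, the amber one is meant. Leave any red look-alike of the ramekin alone.

How it is judged (in metres and radians):
At the end, for the whole second after the job is handed in: Each of the five things stands in the recess named for it: within 14 mm of its centre along and across the board, underside within 3 mm of its floor, upright within 0.08 rad, released and at rest. Toothpick holder, saucepan and soup bowl are within 30 mm of their starts (x of pepper_mill in the frame of long_board between 0.076 and 0.104 m and y of pepper_mill in the frame of long_board between -0.014 and 0.014 m and z of pepper_mill in the frame of long_board between 0.009 and 0.015 m and angle between each of pepper_mill, salt_shaker, ramekin, egg_cup, jam_jar's own z axis and vertical below 0.08 rad and linear speed of each of pepper_mill, salt_shaker, ramekin, egg_cup, jam_jar below 0.02 m/s and contact force between each of pepper_mill, salt_shaker, ramekin, egg_cup, jam_jar and the fingers below 0.1 N and x of salt_shaker in the frame of long_board between -0.014 and 0.014 m and y of salt_shaker in the frame of long_board between -0.014 and 0.014 m and z of salt_shaker in the frame of long_board between 0.009 and 0.015 m and x of ramekin in the frame of long_board between -0.104 and -0.076 m and y of ramekin in the frame of long_board between -0.014 and 0.014 m and z of ramekin in the frame of long_board between 0.009 and 0.015 m and x of egg_cup in the frame of short_board between 0.031 and 0.059 m and y of egg_cup in the frame of short_board between -0.014 and 0.014 m and z of egg_cup in the frame of short_board between 0.009 and 0.015 m and x of jam_jar in the frame of short_board between -0.059 and -0.031 m and y of jam_jar in the frame of short_board between -0.014 and 0.014 m and z of jam_jar in the frame of short_board between 0.009 and 0.015 m and distance of each of pick_holder, saucepan, soup_bowl from where it was at the start of the episode below 0.03 m); the robot touches nothing.
It fails at once if the toothpick holder is knocked over or pushed more than 30 mm away (distance of pick_holder from where it was at the start of the episode above 0.03 m or angle between pick_holder's own z axis and vertical above 0.5 rad).
It fails at once if the saucepan is pushed more than 30 mm away (distance of saucepan from where it was at the start of the episode above 0.03 m).
It fails at once if the soup bowl is pushed more than 30 mm away (distance of soup_bowl from where it was at the start of the episode above 0.03 m).
It also fails if it takes over 125 s, if anything falls off the work surface, if the arm or the gripper's body presses on something with over 40 N, if the wrist force passes 120 N, or if a joint passes its speed limit or range.

### The arm

A 7-joint arm with a two-finger parallel gripper is mounted at the origin on the work surface. World frame = base frame: x ahead of the robot, y to its left, z up, the work surface at z = 0. Lengths are in m, angles in degrees, forces in N, time in s.
With the tool pointing down it reaches from about 0.35 to 0.9 m from the base axis. Payload 8.1 kg.
Tool frame: the origin (TCP) lies at the very end of the fingers, on their centre line; the grasp point (between the pads) lies env.grasp_offset behind it (env.grasp_offset is the distance from the TCP to the grasp point, in m); y points along the fingers, z is the direction in which the jaws open and shut, and the axes are right-handed (so a half turn about y gives the same grasp; the last joint's range is limited). The gripper opens to 92 mm and grips with 3 to 60 N. Pads are 19 mm wide; open, the fingers measure 130 mm over their backs; the gripper's body (75 mm by 190 mm) begins 47 mm behind the grasp point.
Start: joints at [-78.53, 24.895, 1.432, 90.138, -0.665, 64.973, -4.303], TCP at [0.186, 0.597, 0.227] pointing down, gripper open.
Joint ranges: [-149.89, 149.89], [-25.12, 119.58], [-72.63, 75.52], [4.76, 147.25], [-75.54, 255.54], [6.69, 114.76], [-157.13, 157.13]. Speed limits (degrees/s): [127.2, 127.2, 172.46, 172.46, 180, 180, 180].

### API

Orientations are given as [roll, pitch, yaw] about the fixed x, y, z axes, in that order (R = Rz(yaw) Ry(pitch) Rx(roll)).
In Python, from workcell import env, imaging, workorder gives the robot as it stands.
- The arm moves only by the shell command python3 -m creep 'ROWS' [FORCE]. ROWS is JSON, a list of rows, each an object of numbers: "x", "y", "z": the shift along the tool's x, y, z in mm; "wx", "wy", "wz": the turn, a rotation vector about the tool's x, y, z in rad; "hand": the opening, from -1 (shut) to 1 (fully open), so that 0 is half open. A call has exactly 10 rows; each row is the pose to reach, as a shift and turn from the pose commanded when the call began, along the tool's axes at that moment; what a row does not reach only later rows make up. A row lasts 1/12 s, in which the tool goes at most 41.7 mm and 7.16 degrees, less where a joint would pass 70% of its speed; a pose out of reach is approached as far as the arm can. A call with a gripper value outside its range is refused whole. The fingers move at their own pace and stop on an object; FORCE is the grip in N (left out, the last holds). Time passes only in rows, so rows that repeat a pose let the fingers close, or fill a call up. It gives the time, the measured TCP pose, the force and the opening at its end, in the units of the state.
- env.state(): the state, without advancing time (a new reading comes with each control period).
- imaging.snapshot(name): name is "scene" or "top" or "wrist"; returns a dict with "img" (420x560x3 uint8, red, green, blue), "mtx" (3x3 intrinsics, pixels), "dist_coeffs" ([k1, k2, p1, p2, k3] as OpenCV has them; the pictures are not rectified), "xyz" and "rotation" of the camera in the world; the wrist camera has in their place "hand_eye" (4x4, takes a point from camera to tool coordinates, whose origin is the TCP and whose axes are the tool frame's). Camera axes: x right, y up, looking along -z (the intrinsics and any distortion apply to the point x, -y, -z); pixel columns grow to the right and rows downward; lengths in m; the calibration is good to about 2 mm. A picture is of the moment at which its call begins: read the wrist's pose just before it. There is no depth.
- workorder.hand_in(): hands the job in, once; it reports no verdict.
The state is a dict: "t": time; "q": joint angles; "dq": joint speeds; "joint_efforts": joint torques, N m; "ee_pos": TCP position; "orientation": TCP orientation; "contact_force": force on the tool from outside, world axes, zero at the start; "wrist_torque": the same for the moment, N m; "grip_width": opening from 0.0 (shut) to 1.0 (fully open).
Only numpy, scipy, OpenCV 4.12 (cv2) and the standard library are available. Lean on these libraries where they do the work, as an engineer would, in place of code of your own. Each camera call takes 0.05 s, during which the arm holds its last target.

## Working session

There is one attempt and no reset: what is moved stays moved. The work goes in short steps, Python scripts to look and compute and a shell command to move; the robot and the scene stay as the last step left them, time stands still between calls to the robot, and variables do not carry over. Pictures are saved under pics/ and viewed, and the job is handed in when it is done.

```bash
ls -la; mkdir -p pics; python3 - <<'E'
from workcell import env, imaging, workorder
import cv2, json
print(env.state(), env.grasp_offset)
for n in ("scene","top","wrist"):
    s=imaging.snapshot(n)
    cv2.imwrite(f"pics/{n}0.png",s["img"][:,:,::-1])
    print(n,{k:(v.tolist() if hasattr(v,'tolist') else v) for k,v in s.items() if k!="img"})
E
```

```text
total 12
drwxr-xr-x  3 agent agent 4096 Dec  6 22:59 .
drwxr-xr-x 23 root  root  4096 Dec  6 22:59 ..
drwxr-xr-x  2 agent agent 4096 Dec  6 22:59 pics
{'t': 0.0, 'q': array([-78.53095613,  24.93767131,   1.43051385,  90.1900348 ,
        -0.66429661,  64.97338716,  -4.30429562]), 'dq': array([-0.00234188,  0.0523339 ,  0.09433711, -0.07766305, -0.04146175,
       -0.08145685,  0.02154004]), 'joint_efforts': array([-1.35668492e-03, -6.67858601e+01,  9.84582156e-01, -3.14454925e+01,
       -6.04557549e-02,  4.33058187e-02,  1.74221432e-04]), 'ee_pos': array([0.18625328, 0.59605449, 0.22592539]), 'orientation': array([-9.00923935e+01, -8.58926265e-03, -1.73525328e+01]), 'contact_force': array([-0.16090788, -0.75618296, -0.42402253]), 'wrist_torque': array([0.01227415, 0.00217368, 0.04056956]), 'grip_width': 0.9982115866927123} 0.0188
scene {'mtx': [[432.85594376175504, 0.0, 282.4962205645119], [0.0, 432.85594376175504, 205.61309586195765], [0.0, 0.0, 1.0]], 'dist_coeffs': [-0.1139547747139979, 0.0, 0.0, 0.0, 0.0], 'xyz': [1.2219242266782684, 0.05005175748518917, 0.9035749893693965], 'ro
[... 187 characters left out ...]
1.0]], 'dist_coeffs': [0.022171824544301662, 0.0, 0.0, 0.0, 0.0], 'xyz': [0.2764691826321575, -0.018831186240644043, 1.4135542942951946], 'rotation': [9.471261294300334, 0.4531143307270094, -90.43084422305851]}
wrist {'mtx': [[347.3336094508491, 0.0, 274.1543134630142], [0.0, 347.3336094508491, 214.11662082554605], [0.0, 0.0, 1.0]], 'dist_coeffs': [-0.00860836929249531, 0.0, 0.0, 0.0, 0.0], 'hand_eye': [[-0.0005269754607242372, -0.9667486930094655, -0.255727759270189, -0.06833307936575735], [-0.00039304617905247324, 0.25572797526384516, -0.9667486996019978, -0.15884346225127396], [0.9999997839057583, -0.0004089400227183868, -0.00051473924747619, 0.0016052925356497827], [0.0, 0.0, 0.0, 1.0]]}
```

View pics/scene0.png

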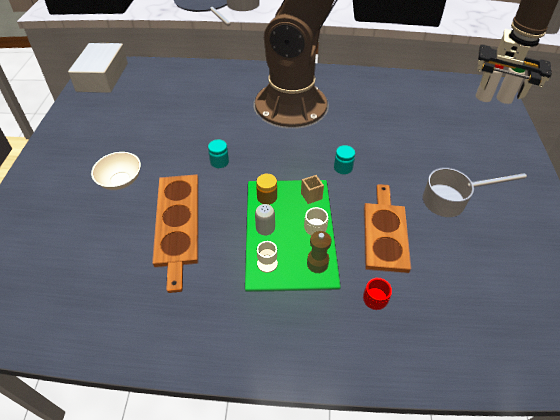

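View pics/top0.png

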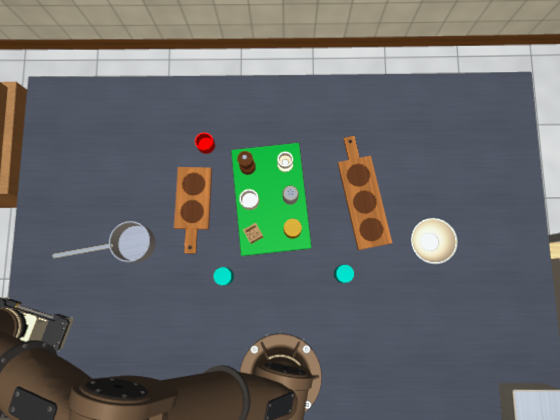

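View pics/wrist0.png

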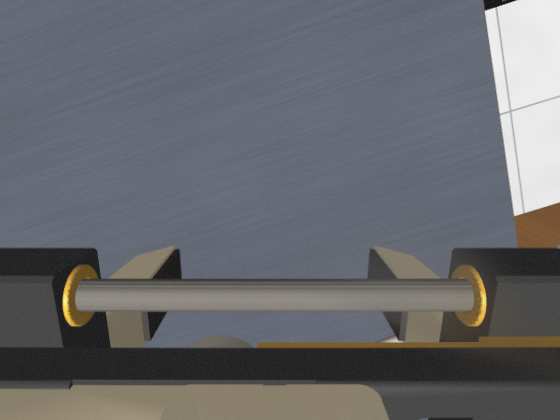

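```bash
cat > h.py <<'E'
import numpy as np, cv2
from scipy.spatial.transform import Rotation as Ro
from workcell import env, imaging
def cam(s, st=None):
    if "hand_eye" in s:
        H=np.array(s["hand_eye"]); R=Ro.from_euler('xyz',st["orientation"],degrees=True).as_matrix()
        return R@H[:3,:3], R@H[:3,3]+st["ee_pos"]
    return Ro.from_euler('xyz',s["rotation"],degrees=True).as_matrix(), np.array(s["xyz"])
def rays(s,uv,st=None):
    R,c=cam(s,st)
    p=cv2.undistortPoints(np.array(uv,float).reshape(-1,1,2),np.array(s["mtx"]),np.array(s["dist_coeffs"]))[:,0]
    d=np.c_[p[:,0],-p[:,1],-np.ones(len(p))]@R.T
    return c,d
def onplane(s,uv,z,st=None):
    c,d=rays(s,uv,st)
    return c+d*((z-c[2])/d[:,2])[:,None]
def proj(s,P,st=None):
    R,c=cam(s,st); q=(np.array(P,float).reshape(-1,3)-c)@R
    q=np.c_[q[:,0],-q[:,1],-q[:,2]]
    return cv2.projectPoints(q,np.zeros(3),np.zeros(3),np.array(s["mtx"]),np.array(s["dist_coeffs"]))[0][:,0]
def blobs(m,amin=60):
    n,l,st,ce=cv2.connectedComponentsWithStats(m.astype(np.uint8))
    return [(ce[i].round(1).tolist(),st[i].tolist(),l==i) for i in range(1,n) if st[i,4]>=amin]
def move(st,target,yaw=None):
    """shift in tool axes (mm) and the turn for tool pointing down"""
    R=Ro.from_euler('xyz',st["orientation"],degrees=True)
    return (R.inv().apply(np.array(target)-st["ee_pos"])*1000).round(1)
E
python3 - <<'E'
from h import *
s=imaging.snapshot("top"); im=s["img"]
c=cv2.resize(im[130:270,160:400],None,fx=3.3,fy=3.3,interpolation=cv2.INTER_CUBIC)
cv2.imwrite("pics/topcrop.png",c[:,:,::-1])
s2=imaging.snapshot("scene");i2=s2["img"]
c=cv2.resize(i2[140:310,145:425],None,fx=2.8,fy=2.8,interpolation=cv2.INTER_CUBIC)
cv2.imwrite("pics/scenecrop.png",c[:,:,::-1])
for s in (s,s2):
    hsv=cv2.cvtColor(s["img"],cv2.COLOR_RGB2HSV); H,S,V=[hsv[...,i].astype(int) for i in range(3)]
    brown=(H<18)&(S>90)&(V<235)
    for nm,m,z in (("dark",brown&(V<100),.015),("wood",brown&(V>=100),.018),("green",(H>50)&(H<75)&(S>150),.012),("white",(S<60)&(V>150),.06),("amber",(H>14)&(H<26)&(S>150),.078)):
        for ce,b,_ in blobs(m,80):
            P=onplane(s,[ce],z)[0]
            if .3<P[0]<.9 and abs(P[1])<.5: print(nm,ce,b,P.round(4))
E
```

```text
dark [247.4, 167.3] [240, 160, 15, 14, 130] [0.6468 0.1027 0.015 ]
wood [201.6, 137.9] [195, 133, 18, 14, 92] [0.7465 0.2529 0.018 ]
wood [363.3, 198.1] [338, 136, 54, 114, 3102] [ 0.5411 -0.2683  0.018 ]
wood [192.3, 203.1] [174, 167, 38, 87, 2250] [0.5298 0.2779 0.018 ]
wood [252.8, 233.1] [244, 224, 18, 19, 182] [0.4318 0.0842 0.018 ]
green [271.0, 200.4] [231, 143, 80, 113, 5620] [0.5375 0.0266 0.012 ]
white [284.9, 161.4] [278, 152, 15, 20, 223] [ 0.6529 -0.0191  0.06  ]
white [290.3, 192.5] [284, 186, 14, 14, 156] [ 0.553  -0.0351  0.06  ]
white [248.9, 198.8] [240, 189, 19, 19, 266] [0.5342 0.0936 0.06  ]
white [431.6, 239.6] [411, 218, 47, 46, 1369] [ 0.4029 -0.4628  0.06  ]
white [133.9, 241.9] [119, 221, 31, 40, 861] [0.4034 0.444  0.06  ]
amber [292.1, 228.0] [284, 219, 17, 19, 255] [ 0.4396 -0.0391  0.078 ]
wood [176.3, 226.4] [153, 174, 45, 119, 3998] [ 0.5666 -0.2618  0.018 ]
wood [386.1, 233.4] [364, 184, 47, 87, 2854] [0.546  0.2785 0.018 ]
wood [325.3, 239.5] [319, 231, 12, 16, 98] [0.5772 0.1223 0.018 ]
wood [379.4, 285.8] [368, 280, 22, 17, 181] [0.7014 0.2506 0.018 ]
wood [373.8, 301.3] [364, 289, 26, 20, 213] [0.743 0.235 0.018]
green [288.2, 242.6] [245, 180, 95, 111, 6195] [0.5897 0.0294 0.012 ]
white [116.3, 170.1] [91, 151, 50, 36, 1173] [ 0.418 -0.461  0.06 ]
white [464.4, 185.7] [429, 168, 98, 33, 678] [0.3985 0.4994 0.06  ]
white [264.3, 210.5] [256, 204, 18, 14, 187] [ 0.5296 -0.0359  0.06  ]
white [316.1, 218.0] [305, 207, 23, 20, 174] [0.5434 0.0953 0.06  ]
white [266.4, 250.4] [257, 241, 20, 17, 163] [ 0.6502 -0.0191  0.06  ]
white [266.8, 266.0] [257, 260, 21, 12, 142] [ 0.693  -0.0141  0.06  ]
amber [266.6, 188.3] [257, 174, 20, 30, 528] [ 0.4698 -0.0354  0.078 ]
amber [371.6, 235.7] [367, 205, 15, 60, 289] [0.6013 0.2276 0.078 ]
amber [401.6, 233.8] [396, 223, 11, 25, 105] [0.5902 0.3007 0.078 ]
amber [320.3, 240.2] [311, 231, 20, 17, 180] [0.6238 0.1057 0.078 ]
```

View pics/topcrop.png

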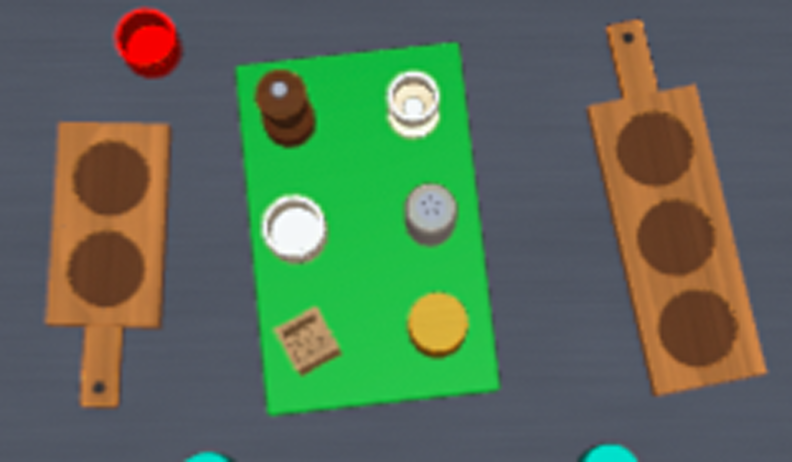

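View pics/scenecrop.png

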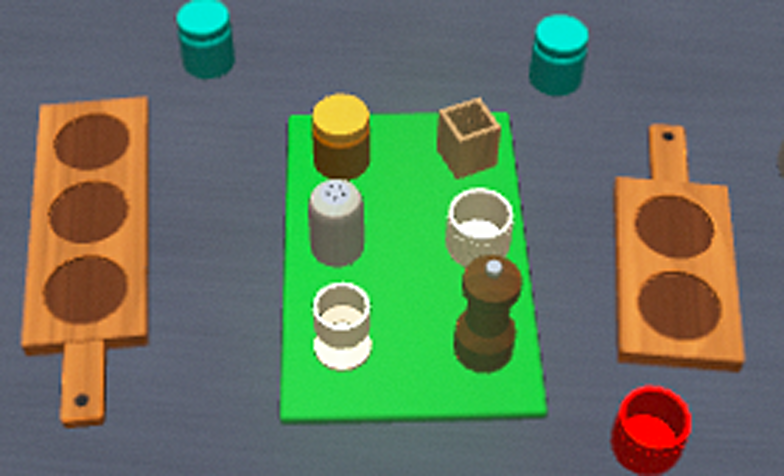

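```bash
python3 - <<'E'
from h import *
T=imaging.snapshot("top"); C=imaging.snapshot("scene")
for s,c in ((T,(3.3,160,130)),(C,(2.8,145,140))):
    hsv=cv2.cvtColor(s["img"],cv2.COLOR_RGB2HSV); H,S,V=[hsv[...,i].astype(int) for i in range(3)]
    m=(H<18)&(S>90)&(V<135)
    for ce,b,_ in blobs(m,200):
        P=onplane(s,[ce],.0145)[0]
        if .3<P[0]<.9 and abs(P[1])<.5: print("rec",ce,b,P.round(4))
f=lambda a,c:[(a[0]+.5)/c[0]-.5+c[1],(a[1]+.5)/c[0]-.5+c[2]]
tc=(3.3,160,130);cc=(2.8,145,140)
it={"mill":((279,89),(494,268),.130),"salt":((431,206),(336,191),.091),"ram":((294,225),(480,214),.060),"egg":((412,98),(342,309),.076),"jar":((437,321),(341,114),.078),"pick":((304,331),(469,119),.067)}
for k,(a,b,z) in it.items():
    c1,d1=rays(T,[f(a,tc)]);c2,d2=rays(C,[f(b,cc)]); d1=d1[0];d2=d2[0]
    t=np.linalg.lstsq(np.c_[d1,-d2],c2-c1,rcond=None)[0]
    p1=c1+t[0]*d1;p2=c2+t[1]*d2
    print(k,onplane(T,[f(a,tc)],z)[0].round(4),onplane(C,[f(b,cc)],z)[0].round(4),"tri",((p1+p2)/2).round(4),"gap",np.linalg.norm(p1-p2).round(4))
E
```

```text
rec [246.2, 162.9] [238, 152, 17, 22, 246] [0.6617 0.1067 0.0145]
rec [357.9, 174.6] [347, 164, 23, 22, 406] [ 0.6192 -0.2544  0.0145]
rec [193.1, 183.5] [182, 173, 23, 22, 399] [0.5947 0.2777 0.0145]
rec [364.2, 201.6] [353, 190, 23, 24, 414] [ 0.5304 -0.2714  0.0145]
rec [191.6, 211.1] [180, 200, 24, 23, 406] [0.5045 0.2802 0.0145]
rec [371.0, 229.0] [360, 218, 24, 23, 428] [ 0.4422 -0.2895  0.0145]
rec [177.3, 190.3] [164, 181, 27, 20, 397] [ 0.4393 -0.2892  0.0145]
rec [176.0, 215.4] [162, 205, 28, 22, 461] [ 0.5279 -0.2722  0.0145]
rec [385.6, 220.6] [372, 210, 28, 22, 470] [0.501  0.2816 0.0145]
rec [175.1, 243.0] [161, 232, 29, 23, 535] [ 0.616  -0.2541  0.0145]
rec [387.3, 248.7] [373, 237, 29, 24, 523] [0.5913 0.2786 0.0145]
mill [0.6493 0.1025 0.13  ] [0.6482 0.1037 0.13  ] tri [0.649 0.103 0.131] gap 0.0013
salt [ 0.548  -0.0346  0.091 ] [ 0.5467 -0.0326  0.091 ] tri [ 0.5476 -0.0335  0.092 ] gap 0.0021
ram [0.5373 0.0941 0.06  ] [0.5373 0.0952 0.06  ] tri [0.5373 0.0947 0.0599] gap 0.0011
egg [ 0.655  -0.0179  0.076 ] [ 0.6599 -0.0169  0.076 ] tri [ 0.6565 -0.0176  0.0708] gap 0.0006
jar [ 0.4429 -0.0391  0.078 ] [ 0.4418 -0.0385  0.078 ] tri [ 0.4428 -0.0387  0.079 ] gap 0.0007
pick [0.436  0.0838 0.067 ] [0.4279 0.082  0.067 ] tri [0.4351 0.0824 0.0747] gap 0.0015
```

The amber jar is at top (292,228); the teal jars at (222,276) and (345,273) are not meant. The white ramekin is at (249,199), and the red look-alike at (205,142) stays put. Both crops above confirm this. The recess spacings of 90 mm and the triangulated heights fit the sizes given. I'll start with the mill, the tallest.

```bash
python3 -m creep '[{"x":15,"z":-8,"wy":-0.05,"hand":0.7},{"x":45,"z":-25,"wy":-0.12,"hand":0.7},{"x":80,"z":-45,"wy":-0.2,"hand":0.7},{"x":115,"z":-65,"wy":-0.27,"hand":0.7},{"x":150,"z":-85,"wy":-0.303,"hand":0.7},{"x":185,"z":-105,"wy":-0.303,"hand":0.7},{"x":220,"z":-125,"wy":-0.303,"hand":0.7},{"x":255,"z":-145,"wy":-0.303,"hand":0.7},{"x":285,"z":-160,"wy":-0.303,"hand":0.7},{"x":295,"z":-166,"wy":-0.303,"hand":0.7}]' 25
```

```text
schema error: expected keys x, y, z, wx, wy, wz, hand
```

```bash
python3 -m creep '[{"x":15,"y":0,"z":-8,"wx":0,"wy":-0.05,"wz":0,"hand":0.7},{"x":45,"y":0,"z":-25,"wx":0,"wy":-0.12,"wz":0,"hand":0.7},{"x":80,"y":0,"z":-45,"wx":0,"wy":-0.2,"wz":0,"hand":0.7},{"x":115,"y":0,"z":-65,"wx":0,"wy":-0.27,"wz":0,"hand":0.7},{"x":150,"y":0,"z":-85,"wx":0,"wy":-0.303,"wz":0,"hand":0.7},{"x":185,"y":0,"z":-105,"wx":0,"wy":-0.303,"wz":0,"hand":0.7},{"x":220,"y":0,"z":-125,"wx":0,"wy":-0.303,"wz":0,"hand":0.7},{"x":255,"y":0,"z":-145,"wx":0,"wy":-0.303,"wz":0,"hand":0.7},{"x":285,"y":0,"z":-160,"wx":0,"wy":-0.303,"wz":0,"hand":0.7},{"x":295,"y":0,"z":-166,"wx":0,"wy":-0.303,"wz":0,"hand":0.7}]' 25
```

```text
t: 1.18
ee_pos: [0.4228, 0.3451, 0.227]
orientation: [-90.1, -0.1, -0.4]
contact_force: [-0.1, 0.2, 0.5]
grip_width: 0.85
```

```bash
python3 -m creep '[{"x":15,"y":0,"z":-16,"wx":0,"wy":-0.007,"wz":0,"hand":0.7},{"x":40,"y":0,"z":-43,"wx":0,"wy":-0.007,"wz":0,"hand":0.7},{"x":67,"y":0,"z":-72,"wx":0,"wy":-0.007,"wz":0,"hand":0.7},{"x":94,"y":0,"z":-101,"wx":0,"wy":-0.007,"wz":0,"hand":0.7},{"x":121,"y":0,"z":-130,"wx":0,"wy":-0.007,"wz":0,"hand":0.7},{"x":148,"y":0,"z":-159,"wx":0,"wy":-0.007,"wz":0,"hand":0.7},{"x":175,"y":0,"z":-188,"wx":0,"wy":-0.007,"wz":0,"hand":0.7},{"x":202,"y":5,"z":-217,"wx":0,"wy":-0.007,"wz":0,"hand":0.7},{"x":222,"y":10,"z":-238,"wx":0,"wy":-0.007,"wz":0,"hand":0.7},{"x":226,"y":15,"z":-242,"wx":0,"wy":-0.007,"wz":0,"hand":0.7}]'
python3 - <<'E'
from h import *
st=env.state(); s=imaging.snapshot("wrist"); im=s["img"].copy()
print(st["ee_pos"],st["orientation"],st["q"].round(1))
for P in ((.649,.103,.133),(.6565,-.0176,.076),(.5373,.0947,.06)):
    u=proj(s,P,st)[0]; print(u); 
    if abs(u).max()<800: cv2.circle(im,tuple(int(round(v)) for v in u),4,(255,0,255),-1)
cv2.imwrite("pics/w1.png",im[:,:,::-1])
E
```

```text
t: 2.02
ee_pos: [0.6476, 0.1018, 0.2113]
orientation: [-90.2, -0.1, 0.0]
contact_force: [-0.7, -0.3, -0.6]
grip_width: 0.853
[0.64763171 0.10182446 0.21129981] [-9.01884998e+01 -1.04276567e-01  1.93433592e-02] [-20.4  28.4  10.2  87.2  -5.1  64.7  80.8]
[273.93298851 222.72316364]
[136.66738329 212.39662693]
[264.36769203  69.21211576]
```

View pics/w1.png

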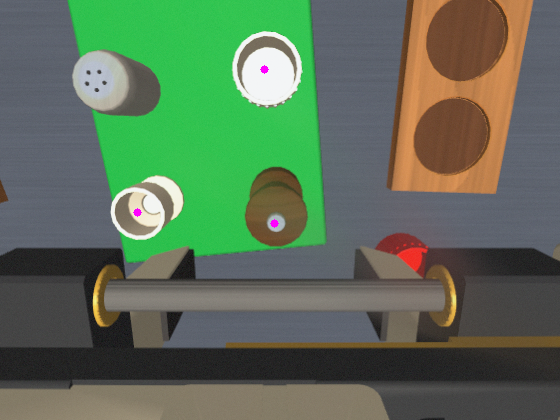

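Projected points fall on the knob (274,223), egg cup and ramekin rims in the wrist view, so the measurements agree to about 2 mm. Next is the descent on the mill's head.

```bash
python3 -m creep '[{"x":1,"y":10,"z":1,"wx":0,"wy":0,"wz":0,"hand":0.7},{"x":1.5,"y":35,"z":1,"wx":0,"wy":0,"wz":0,"hand":0.7},{"x":1.5,"y":65,"z":1,"wx":0,"wy":0,"wz":0,"hand":0.7},{"x":1.5,"y":95,"z":1,"wx":0,"wy":0,"wz":0,"hand":0.7},{"x":1.5,"y":115,"z":1,"wx":0,"wy":0,"wz":0,"hand":0.7},{"x":1.5,"y":122,"z":1,"wx":0,"wy":0,"wz":0,"hand":0.7},{"x":1.5,"y":126,"z":1,"wx":0,"wy":0,"wz":0,"hand":0.7},{"x":1.5,"y":126,"z":1,"wx":0,"wy":0,"wz":0,"hand":0.3},{"x":1.5,"y":126,"z":1,"wx":0,"wy":0,"wz":0,"hand":-0.2},{"x":1.5,"y":126,"z":1,"wx":0,"wy":0,"wz":0,"hand":-0.2}]' 25
python3 -m creep '[{"x":0,"y":0,"z":0,"wx":0,"wy":0,"wz":0,"hand":-0.3},{"x":0,"y":0,"z":0,"wx":0,"wy":0,"wz":0,"hand":-0.4},{"x":0,"y":0,"z":0,"wx":0,"wy":0,"wz":0,"hand":-0.4},{"x":0,"y":0,"z":0,"wx":0,"wy":0,"wz":0,"hand":-0.4},{"x":0,"y":-1,"z":0,"wx":0,"wy":0,"wz":0,"hand":-0.4},{"x":0,"y":-4,"z":0,"wx":0,"wy":0,"wz":0,"hand":-0.4},{"x":0,"y":-10,"z":0,"wx":0,"wy":0,"wz":0,"hand":-0.4},{"x":0,"y":-20,"z":0,"wx":0,"wy":0,"wz":0,"hand":-0.4},{"x":0,"y":-30,"z":0,"wx":0,"wy":0,"wz":0,"hand":-0.4},{"x":0,"y":-35,"z":0,"wx":0,"wy":0,"wz":0,"hand":-0.4}]' 25
python3 - <<'E'
from h import *
st=env.state(); s=imaging.snapshot("wrist"); cv2.imwrite("pics/w2.png",s["img"][:,:,::-1])
s=imaging.snapshot("scene"); cv2.imwrite("pics/s2.png",s["img"][:,:,::-1])
E
```

```text
t: 2.9
ee_pos: [0.6469, 0.1098, 0.0874]
orientation: [-90.0, -0.1, 0.4]
contact_force: [0.4, 0.6, -0.1]
grip_width: 0.68
t: 3.73
ee_pos: [0.6468, 0.1094, 0.1228]
orientation: [-90.0, -0.1, 0.4]
contact_force: [0.6, -0.7, -1.1]
grip_width: 0.513
```

View pics/w2.png

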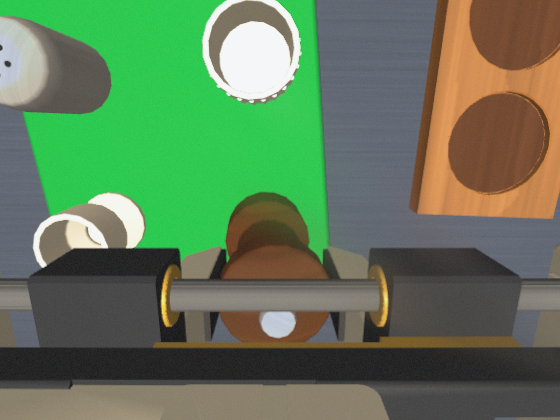

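View pics/s2.png

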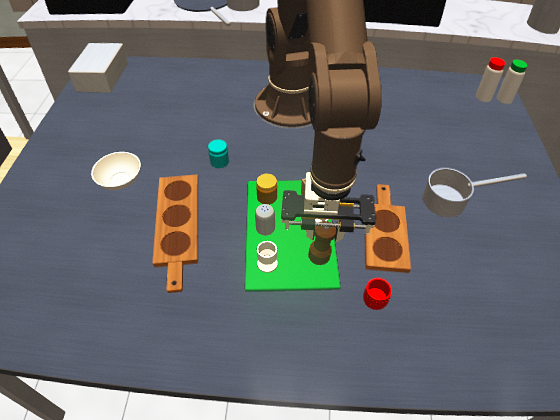

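```bash
python3 - <<'E'
from h import *
st=env.state(); s=imaging.snapshot("wrist"); im=s["img"].copy()
b=st["ee_pos"]+np.array([.002,0,-.0754])
a=np.linspace(0,2*np.pi,60)
print(st["ee_pos"])
for r,z in ((.026,.03),(.026,.0),(.024,.1),(.005,.121)):
    for u in proj(s,b+np.c_[r*np.cos(a),r*np.sin(a),0*a+z],st): cv2.circle(im,tuple(int(v) for v in u),1,(255,0,255),-1)
cv2.imwrite("pics/w3.png",cv2.resize(im[150:400,150:400],None,fx=2.4,fy=2.4)[:,:,::-1])
E
```

```text
[0.64701326 0.10940202 0.12256579]
```

View pics/w3.png

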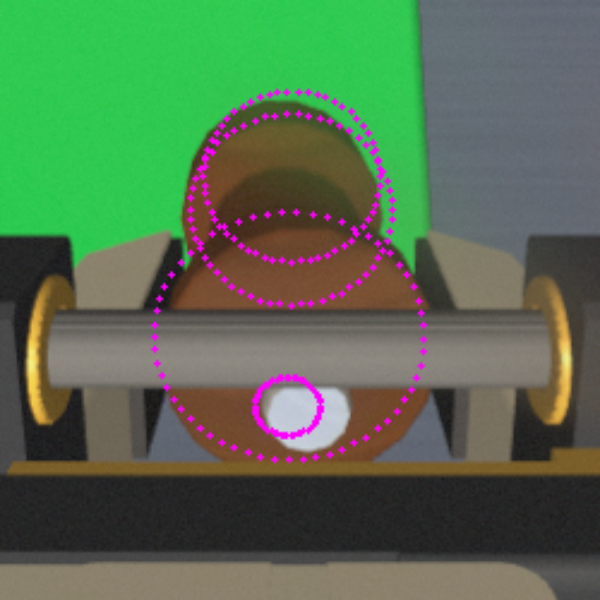

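The mill is held, tilted about 2°. It will settle flat on its wide foot when released, so I'm carrying it over to the long board.

```bash
python3 -m creep '[{"x":0,"y":-12,"z":0,"wx":0,"wy":0,"wz":0,"hand":-0.4},{"x":0,"y":-32,"z":-4,"wx":0,"wy":0,"wz":0,"hand":-0.4},{"x":-2,"y":-50,"z":-14,"wx":0,"wy":0,"wz":0,"hand":-0.4},{"x":-4,"y":-60,"z":-32,"wx":0,"wy":0,"wz":0,"hand":-0.4},{"x":-6,"y":-64,"z":-58,"wx":0,"wy":0,"wz":0,"hand":-0.4},{"x":-8,"y":-64,"z":-90,"wx":0,"wy":0,"wz":0,"hand":-0.4},{"x":-10,"y":-64,"z":-125,"wx":0,"wy":0,"wz":0,"hand":-0.4},{"x":-13,"y":-64,"z":-160,"wx":0,"wy":0,"wz":0,"hand":-0.4},{"x":-16,"y":-64,"z":-195,"wx":0,"wy":0,"wz":0,"hand":-0.4},{"x":-19,"y":-64,"z":-230,"wx":0,"wy":0,"wz":0,"hand":-0.4}]' 25
python3 -m creep '[{"x":-3,"y":0,"z":-33,"wx":0,"wy":0,"wz":0,"hand":-0.4},{"x":-6,"y":0,"z":-63,"wx":0,"wy":0,"wz":0,"hand":-0.4},{"x":-8,"y":0,"z":-90,"wx":0,"wy":0,"wz":0,"hand":-0.4},{"x":-10,"y":0,"z":-110,"wx":0,"wy":0,"wz":0,"hand":-0.4},{"x":-12,"y":5,"z":-124,"wx":0,"wy":0,"wz":0,"hand":-0.4},{"x":-12,"y":10,"z":-130,"wx":0,"wy":0,"wz":0,"hand":-0.4},{"x":-12,"y":20,"z":-132,"wx":0,"wy":0,"wz":0,"hand":-0.4},{"x":-12,"y":30,"z":-132,"wx":0,"wy":0,"wz":0,"hand":-0.4},{"x":-12,"y":35,"z":-132,"wx":0,"wy":0,"wz":0,"hand":-0.4},{"x":-12,"y":38,"z":-132,"wx":0,"wy":0,"wz":0,"hand":-0.4}]' 25
cat > look.py <<'E'
import sys
from h import *
st=env.state(); s=imaging.snapshot("wrist"); im=s["img"].copy()
print(st["ee_pos"].round(4),st["orientation"].round(2),st["grip_width"].round(3),st["contact_force"].round(1))
for n,P in (("Lh",(.6176,-.2543)),("Lm",(.5291,-.2718)),("Lf",(.4408,-.2893)),("Sh",(.5028,.2809)),("Sf",(.5930,.2782))):
    a=np.linspace(0,2*np.pi,40)
    for u in proj(s,np.c_[P[0]+.038*np.cos(a),P[1]+.038*np.sin(a),0*a+.018],st):
        if 0<u[0]<560 and 0<u[1]<420: cv2.circle(im,tuple(int(v) for v in u),1,(255,0,255),-1)
cv2.imwrite("pics/%s.png"%sys.argv[1],im[:,:,::-1])
E
python3 look.py w4
```

```text
t: 4.72
ee_pos: [0.6281, -0.1226, 0.1852]
orientation: [-90.0, 0.0, 0.4]
contact_force: [0.5, -0.3, -2.1]
grip_width: 0.511
t: 5.55
ee_pos: [0.6173, -0.2506, 0.1449]
orientation: [-89.9, 0.1, 0.5]
contact_force: [-0.2, 0.2, -1.5]
grip_width: 0.512Traceback (most recent call last):
  File "look.py", line 4, in <module>
    print(st["ee_pos"].round(4),st["orientation"].round(2),st["grip_width"].round(3),st["contact_force"].round(1))
                                                           ^^^^^^^^^^^^^^^^^^^^^^
AttributeError: 'float' object has no attribute 'round'
```

```bash
sed -i 's/st\["grip_width"\].round(3)/round(st["grip_width"],3)/' look.py
python3 look.py w4
```

```text
[ 0.6173 -0.2509  0.1449] [-89.91   0.12   0.53] 0.513 [ 0.1  0.7 -2.4]
```

View pics/w4.png

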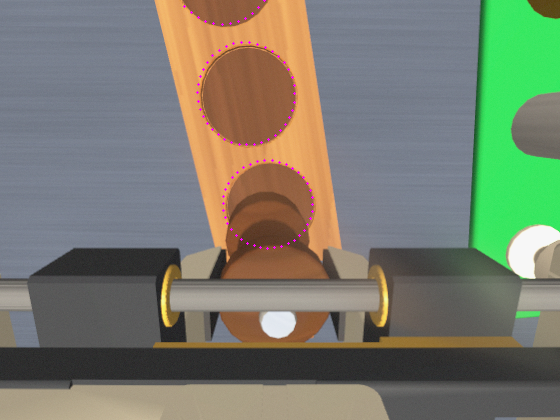

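The recess outlines at (249,94) and (268,204) match my estimates. Lowering and releasing the mill.

```bash
python3 -m creep '[{"x":-1,"y":6,"z":-1,"wx":0,"wy":0,"wz":0,"hand":-0.4},{"x":-1.7,"y":18,"z":-1.5,"wx":0,"wy":0,"wz":0,"hand":-0.4},{"x":-1.7,"y":32,"z":-1.5,"wx":0,"wy":0,"wz":0,"hand":-0.4},{"x":-1.7,"y":44,"z":-1.5,"wx":0,"wy":0,"wz":0,"hand":-0.4},{"x":-1.7,"y":50,"z":-1.5,"wx":0,"wy":0,"wz":0,"hand":-0.4},{"x":-1.7,"y":53,"z":-1.5,"wx":0,"wy":0,"wz":0,"hand":-0.4},{"x":-1.7,"y":55,"z":-1.5,"wx":0,"wy":0,"wz":0,"hand":-0.4},{"x":-1.7,"y":56,"z":-1.5,"wx":0,"wy":0,"wz":0,"hand":-0.4},{"x":-1.7,"y":56,"z":-1.5,"wx":0,"wy":0,"wz":0,"hand":-0.4},{"x":-1.7,"y":56,"z":-1.5,"wx":0,"wy":0,"wz":0,"hand":-0.4}]' 25
python3 -m creep '[{"x":0,"y":0,"z":0,"wx":0,"wy":0,"wz":0,"hand":0.05},{"x":0,"y":0,"z":0,"wx":0,"wy":0,"wz":0,"hand":0.1},{"x":0,"y":0,"z":0,"wx":0,"wy":0,"wz":0,"hand":0.2},{"x":0,"y":0,"z":0,"wx":0,"wy":0,"wz":0,"hand":0.4},{"x":0,"y":0,"z":0,"wx":0,"wy":0,"wz":0,"hand":0.6},{"x":0,"y":-5,"z":0,"wx":0,"wy":0,"wz":0,"hand":0.7},{"x":0,"y":-20,"z":0,"wx":0,"wy":0,"wz":0,"hand":0.7},{"x":0,"y":-50,"z":0,"wx":0,"wy":0,"wz":0,"hand":0.7},{"x":0,"y":-80,"z":0,"wx":0,"wy":0,"wz":0,"hand":0.7},{"x":0,"y":-100,"z":0,"wx":0,"wy":0,"wz":0,"hand":0.7}]' 25
python3 look.py w5
```

```text
t: 6.48
ee_pos: [0.6162, -0.2547, 0.0913]
orientation: [-90.0, -0.1, 0.4]
contact_force: [-0.2, 1.3, -2.5]
grip_width: 0.512
t: 7.32
ee_pos: [0.6166, -0.2549, 0.194]
orientation: [-90.1, -0.2, 0.4]
contact_force: [0.5, 1.2, 0.0]
grip_width: 0.845
[ 0.6166 -0.2549  0.194 ] [-90.05  -0.15   0.4 ] 0.845 [0.5 1.2 0. ]
```

View pics/w5.png

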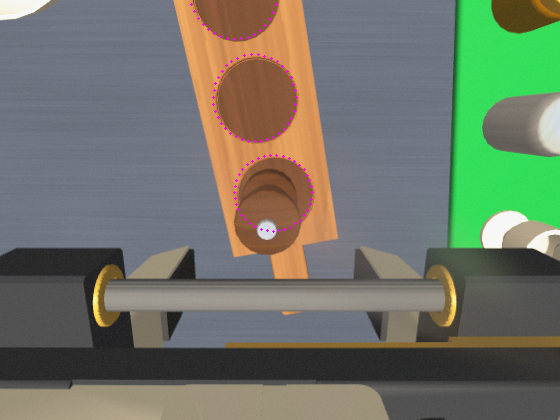

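Mill stands upright in the handle recess (knob at (266,230)). Next, the egg cup.

```bash
python3 -m creep '[{"x":2,"y":0,"z":12,"wx":0,"wy":0,"wz":0,"hand":0.7},{"x":6,"y":0,"z":36,"wx":0,"wy":0,"wz":0,"hand":0.7},{"x":12,"y":0,"z":70,"wx":0,"wy":0,"wz":0,"hand":0.7},{"x":18,"y":0,"z":108,"wx":0,"wy":0,"wz":0,"hand":0.7},{"x":24,"y":0,"z":146,"wx":0,"wy":0,"wz":0,"hand":0.7},{"x":30,"y":0,"z":182,"wx":0,"wy":0,"wz":0,"hand":0.7},{"x":35,"y":5,"z":212,"wx":0,"wy":0,"wz":0,"hand":0.7},{"x":38,"y":15,"z":230,"wx":0,"wy":0,"wz":0,"hand":0.7},{"x":39,"y":25,"z":237,"wx":0,"wy":-0.007,"wz":0,"hand":0.7},{"x":39,"y":35,"z":237,"wx":0,"wy":-0.007,"wz":0,"hand":0.7}]' 15
python3 - <<'E'
from h import *
st=env.state(); s=imaging.snapshot("wrist"); im=s["img"].copy()
print(st["ee_pos"],st["orientation"])
a=np.linspace(0,2*np.pi,40)
for P in ((.6555,-.0178,.076,.024),(.547,-.0336,.072,.025),(.5373,.0947,.06,.030),(.4424,-.0388,.078,.027)):
    for u in proj(s,np.c_[P[0]+P[3]*np.cos(a),P[1]+P[3]*np.sin(a),0*a+P[2]],st):
        if abs(u).max()<800: cv2.circle(im,tuple(int(v) for v in u),1,(255,0,255),-1)
cv2.imwrite("pics/w6.png",im[:,:,::-1])
E
```

```text
t: 8.2
ee_pos: [0.6527, -0.014, 0.1541]
orientation: [-89.9, 0.1, 1.1]
contact_force: [-0.7, -0.3, -0.4]
grip_width: 0.85
[ 0.65266276 -0.01402728  0.15412898] [-8.99337276e+01  8.09733350e-02  1.08082969e+00]
```

View pics/w6.png

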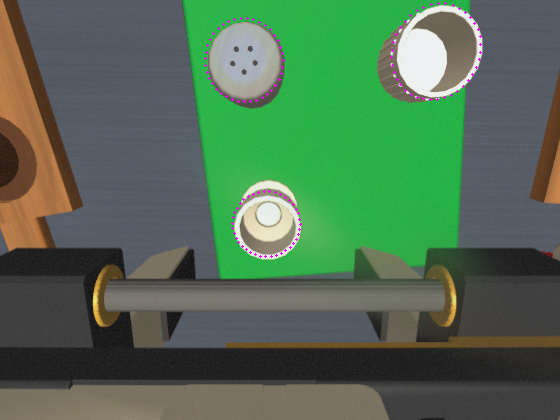

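The egg cup rim circle matches at (267,224). Descending to grip the cup.

```bash
python3 -m creep '[{"x":1,"y":10,"z":0,"wx":0,"wy":0.015,"wz":0,"hand":0.7},{"x":1.5,"y":35,"z":0,"wx":0,"wy":0.015,"wz":0,"hand":0.7},{"x":1.5,"y":65,"z":0,"wx":0,"wy":0.015,"wz":0,"hand":0.7},{"x":1.5,"y":90,"z":0,"wx":0,"wy":0.015,"wz":0,"hand":0.7},{"x":1.5,"y":106,"z":0,"wx":0,"wy":0.015,"wz":0,"hand":0.7},{"x":1.5,"y":113,"z":0,"wx":0,"wy":0.015,"wz":0,"hand":0.7},{"x":1.5,"y":116,"z":0,"wx":0,"wy":0.015,"wz":0,"hand":0.7},{"x":1.5,"y":116,"z":0,"wx":0,"wy":0.015,"wz":0,"hand":0.3},{"x":1.5,"y":116,"z":0,"wx":0,"wy":0.015,"wz":0,"hand":0.15},{"x":1.5,"y":116,"z":0,"wx":0,"wy":0.015,"wz":0,"hand":0.1}]' 15
```

```text
t: 9.08
ee_pos: [0.6556, -0.0176, 0.0411]
orientation: [-90.0, -0.1, -0.1]
contact_force: [0.2, -0.1, -1.1]
grip_width: 0.68
```

```bash
python3 -m creep '[{"x":0,"y":0,"z":0,"wx":0,"wy":0,"wz":0,"hand":-0.1},{"x":0,"y":0,"z":0,"wx":0,"wy":0,"wz":0,"hand":-0.3},{"x":0,"y":0,"z":0,"wx":0,"wy":0,"wz":0,"hand":-0.4},{"x":0,"y":0,"z":0,"wx":0,"wy":0,"wz":0,"hand":-0.4},{"x":0,"y":0,"z":0,"wx":0,"wy":0,"wz":0,"hand":-0.4},{"x":0,"y":-4,"z":0,"wx":0,"wy":0,"wz":0,"hand":-0.4},{"x":0,"y":-12,"z":0,"wx":0,"wy":0,"wz":0,"hand":-0.4},{"x":0,"y":-30,"z":0,"wx":0,"wy":0,"wz":0,"hand":-0.4},{"x":0,"y":-55,"z":0,"wx":0,"wy":0,"wz":0,"hand":-0.4},{"x":0,"y":-80,"z":0,"wx":0,"wy":0,"wz":0,"hand":-0.4}]' 15
python3 look.py w7
```

```text
t: 9.92
ee_pos: [0.6538, -0.017, 0.1203]
orientation: [-90.0, 0.1, -0.0]
contact_force: [1.1, -0.5, -1.0]
grip_width: 0.498
[ 0.6538 -0.017   0.1203] [-9.0e+01  1.2e-01 -4.0e-02] 0.498 [ 1.1 -0.5 -1. ]
```

View pics/w7.png

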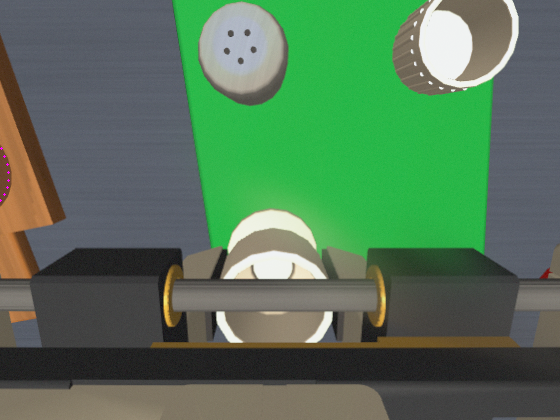

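```bash
python3 -m creep '[{"x":-5,"y":-8,"z":10,"wx":0,"wy":0,"wz":0,"hand":-0.4},{"x":-17,"y":-12,"z":33,"wx":0,"wy":0,"wz":0,"hand":-0.4},{"x":-33,"y":-12,"z":65,"wx":0,"wy":0,"wz":0,"hand":-0.4},{"x":-50,"y":-12,"z":98,"wx":0,"wy":0,"wz":0,"hand":-0.4},{"x":-67,"y":-12,"z":131,"wx":0,"wy":0,"wz":0,"hand":-0.4},{"x":-84,"y":-12,"z":164,"wx":0,"wy":0,"wz":0,"hand":-0.4},{"x":-101,"y":-12,"z":197,"wx":0,"wy":0,"wz":0,"hand":-0.4},{"x":-118,"y":-12,"z":230,"wx":0,"wy":0,"wz":0,"hand":-0.4},{"x":-134,"y":-12,"z":262,"wx":0,"wy":0,"wz":0,"hand":-0.4},{"x":-146,"y":-12,"z":285,"wx":0,"wy":0,"wz":0,"hand":-0.4}]' 15
python3 -m creep '[{"x":-5,"y":2,"z":9,"wx":0,"wy":0,"wz":0,"hand":-0.4},{"x":-7,"y":8,"z":13,"wx":0,"wy":0,"wz":0,"hand":-0.4},{"x":-7,"y":18,"z":13,"wx":0,"wy":0,"wz":0,"hand":-0.4},{"x":-7,"y":30,"z":13,"wx":0,"wy":0,"wz":0,"hand":-0.4},{"x":-7,"y":40,"z":13,"wx":0,"wy":0,"wz":0,"hand":-0.4},{"x":-7,"y":46,"z":13,"wx":0,"wy":0,"wz":0,"hand":-0.4},{"x":-7,"y":48,"z":13,"wx":0,"wy":0,"wz":0,"hand":-0.4},{"x":-7,"y":50,"z":13,"wx":0,"wy":0,"wz":0,"hand":-0.4},{"x":-7,"y":50,"z":13,"wx":0,"wy":0,"wz":0,"hand":-0.4},{"x":-7,"y":50,"z":13,"wx":0,"wy":0,"wz":0,"hand":-0.4}]' 15
python3 look.py w8
```

```text
t: 10.8
ee_pos: [0.5055, 0.2718, 0.1314]
orientation: [-89.9, 0.1, 0.2]
contact_force: [0.4, 0.6, -0.8]
grip_width: 0.501
t: 11.63
ee_pos: [0.5023, 0.2808, 0.082]
orientation: [-90.0, -0.0, -0.1]
contact_force: [-1.3, 0.3, -1.4]
grip_width: 0.5
[0.5023 0.2808 0.082 ] [-8.998e+01 -3.000e-02 -7.000e-02] 0.5 [-1.3  0.3 -1.4]
```

View pics/w8.png

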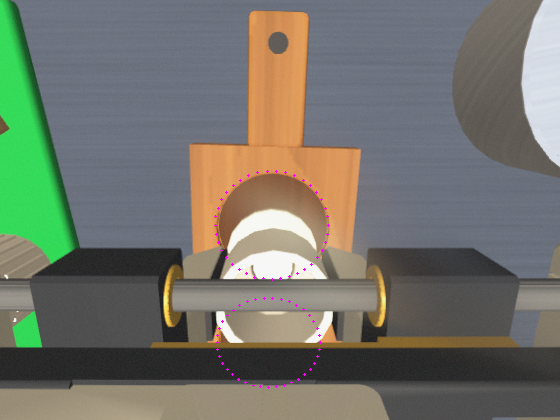

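```bash
python3 -m creep '[{"x":0,"y":4,"z":0,"wx":0,"wy":0,"wz":0,"hand":-0.4},{"x":0,"y":12,"z":0,"wx":0,"wy":0,"wz":0,"hand":-0.4},{"x":0,"y":22,"z":0,"wx":0,"wy":0,"wz":0,"hand":-0.4},{"x":0,"y":31,"z":0,"wx":0,"wy":0,"wz":0,"hand":-0.4},{"x":0,"y":36,"z":0,"wx":0,"wy":0,"wz":0,"hand":-0.4},{"x":0,"y":38,"z":0,"wx":0,"wy":0,"wz":0,"hand":-0.4},{"x":0,"y":39,"z":0,"wx":0,"wy":0,"wz":0,"hand":-0.4},{"x":0,"y":40,"z":0,"wx":0,"wy":0,"wz":0,"hand":-0.4},{"x":0,"y":40,"z":0,"wx":0,"wy":0,"wz":0,"hand":-0.4},{"x":0,"y":40,"z":0,"wx":0,"wy":0,"wz":0,"hand":-0.4}]' 15
python3 -m creep '[{"x":0,"y":0,"z":0,"wx":0,"wy":0,"wz":0,"hand":0.05},{"x":0,"y":0,"z":0,"wx":0,"wy":0,"wz":0,"hand":0.1},{"x":0,"y":0,"z":0,"wx":0,"wy":0,"wz":0,"hand":0.2},{"x":0,"y":0,"z":0,"wx":0,"wy":0,"wz":0,"hand":0.4},{"x":0,"y":0,"z":0,"wx":0,"wy":0,"wz":0,"hand":0.6},{"x":0,"y":-5,"z":0,"wx":0,"wy":0,"wz":0,"hand":0.75},{"x":0,"y":-20,"z":0,"wx":0,"wy":0,"wz":0,"hand":0.75},{"x":0,"y":-50,"z":0,"wx":0,"wy":0,"wz":0,"hand":0.75},{"x":0,"y":-80,"z":0,"wx":0,"wy":0,"wz":0,"hand":0.75},{"x":0,"y":-95,"z":0,"wx":0,"wy":0,"wz":0,"hand":0.75}]' 15
python3 look.py w9
```

```text
t: 12.52
ee_pos: [0.5022, 0.281, 0.042]
orientation: [-90.0, -0.0, -0.1]
contact_force: [0.4, -0.6, -1.9]
grip_width: 0.497
t: 13.35
ee_pos: [0.5032, 0.2815, 0.1404]
orientation: [-89.9, -0.2, -0.1]
contact_force: [0.0, -0.4, 0.0]
grip_width: 0.873
[0.5032 0.2815 0.1404] [-8.988e+01 -1.800e-01 -6.000e-02] 0.873 [ 0.  -0.4  0. ]
```

View pics/w9.png

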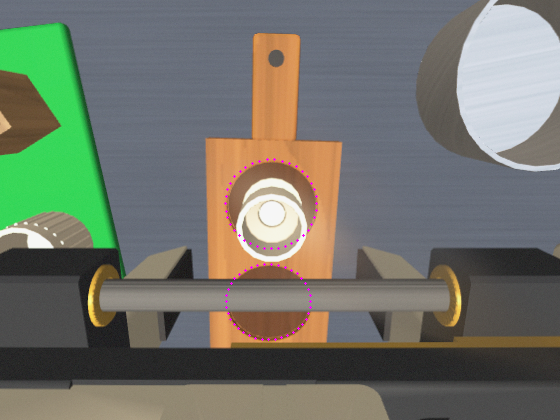

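Egg cup stands centred at (271,210). Next, the ramekin.

```bash
python3 -m creep '[{"x":2,"y":0,"z":-10,"wx":0,"wy":0,"wz":0,"hand":0.75},{"x":6,"y":0,"z":-33,"wx":0,"wy":0,"wz":0,"hand":0.75},{"x":12,"y":0,"z":-66,"wx":0,"wy":0,"wz":0,"hand":0.75},{"x":18,"y":0,"z":-100,"wx":0,"wy":0,"wz":0,"hand":0.75},{"x":24,"y":0,"z":-132,"wx":0,"wy":0,"wz":0,"hand":0.75},{"x":29,"y":0,"z":-158,"wx":0,"wy":0,"wz":0,"hand":0.75},{"x":33,"y":3,"z":-178,"wx":0,"wy":0,"wz":0,"hand":0.75},{"x":34.5,"y":6,"z":-186,"wx":0,"wy":0,"wz":0,"hand":0.75},{"x":34.5,"y":8,"z":-186.5,"wx":0,"wy":0,"wz":0,"hand":0.75},{"x":34.5,"y":10,"z":-186.5,"wx":0,"wy":0,"wz":0,"hand":0.75}]' 15
python3 - <<'E'
from h import *
st=env.state(); s=imaging.snapshot("wrist"); im=s["img"].copy()
print(st["ee_pos"],st["orientation"])
a=np.linspace(0,2*np.pi,40)
for P in ((.547,-.0336,.072,.025),(.5373,.0945,.06,.030),(.4424,-.0388,.078,.027)):
    for u in proj(s,np.c_[P[0]+P[3]*np.cos(a),P[1]+P[3]*np.sin(a),0*a+P[2]],st):
        if abs(u).max()<800: cv2.circle(im,tuple(int(v) for v in u),1,(255,0,255),-1)
cv2.imwrite("pics/w10.png",im[:,:,::-1])
E
```

```text
t: 14.23
ee_pos: [0.5356, 0.0946, 0.1259]
orientation: [-90.0, 0.1, -0.1]
contact_force: [-0.2, 1.0, -0.3]
grip_width: 0.876
[0.53564888 0.09464612 0.12592875] [-8.99892063e+01  7.46074283e-02 -6.98387306e-02]
```

View pics/w10.png

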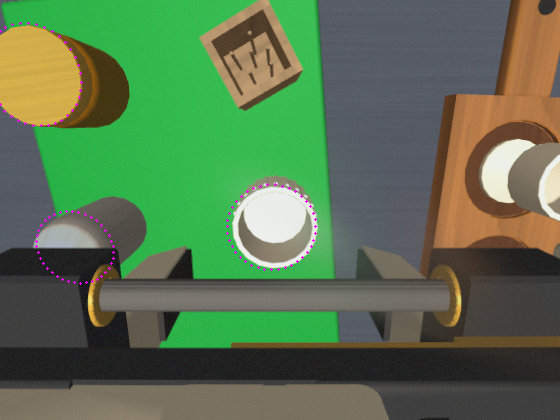

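Ramekin rim circle matches at (274,226). Descending and gripping.

```bash
python3 -m creep '[{"x":0.5,"y":10,"z":0,"wx":0,"wy":0,"wz":0,"hand":0.75},{"x":1,"y":32,"z":0,"wx":0,"wy":0,"wz":0,"hand":0.75},{"x":1,"y":58,"z":0,"wx":0,"wy":0,"wz":0,"hand":0.75},{"x":1,"y":78,"z":0,"wx":0,"wy":0,"wz":0,"hand":0.75},{"x":1,"y":90,"z":0,"wx":0,"wy":0,"wz":0,"hand":0.75},{"x":1,"y":95,"z":0,"wx":0,"wy":0,"wz":0,"hand":0.75},{"x":1,"y":97,"z":0,"wx":0,"wy":0,"wz":0,"hand":0.7},{"x":1,"y":97,"z":0,"wx":0,"wy":0,"wz":0,"hand":0.5},{"x":1,"y":97,"z":0,"wx":0,"wy":0,"wz":0,"hand":0.4},{"x":1,"y":97,"z":0,"wx":0,"wy":0,"wz":0,"hand":0.35}]' 18
python3 -m creep '[{"x":0,"y":0,"z":0,"wx":0,"wy":0,"wz":0,"hand":0.2},{"x":0,"y":0,"z":0,"wx":0,"wy":0,"wz":0,"hand":0},{"x":0,"y":0,"z":0,"wx":0,"wy":0,"wz":0,"hand":-0.2},{"x":0,"y":0,"z":0,"wx":0,"wy":0,"wz":0,"hand":-0.2},{"x":0,"y":0,"z":0,"wx":0,"wy":0,"wz":0,"hand":-0.2},{"x":0,"y":-4,"z":0,"wx":0,"wy":0,"wz":0,"hand":-0.2},{"x":0,"y":-12,"z":0,"wx":0,"wy":0,"wz":0,"hand":-0.2},{"x":0,"y":-32,"z":0,"wx":0,"wy":0,"wz":0,"hand":-0.2},{"x":0,"y":-62,"z":0,"wx":0,"wy":0,"wz":0,"hand":-0.2},{"x":0,"y":-95,"z":0,"wx":0,"wy":0,"wz":0,"hand":-0.2}]' 18
python3 look.py w11
```

```text
t: 15.12
ee_pos: [0.5379, 0.0947, 0.0305]
orientation: [-90.0, -0.1, -0.0]
contact_force: [-0.6, -0.2, 0.4]
grip_width: 0.698
t: 15.95
ee_pos: [0.536, 0.0939, 0.1252]
orientation: [-90.1, 0.2, -0.1]
contact_force: [0.6, 0.6, -1.2]
grip_width: 0.634
[0.536  0.0939 0.1252] [-9.006e+01  1.700e-01 -6.000e-02] 0.634 [ 0.6  0.6 -1.2]
```

View pics/w11.png

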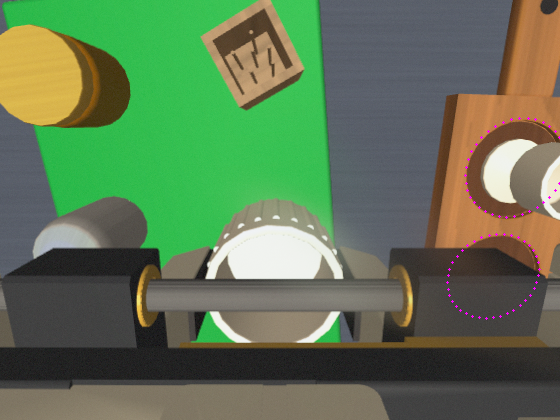

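```bash
python3 -m creep '[{"x":-3,"y":-6,"z":-10,"wx":0,"wy":0,"wz":0,"hand":-0.2},{"x":-8,"y":-12,"z":-33,"wx":0,"wy":0,"wz":0,"hand":-0.2},{"x":-16,"y":-12,"z":-65,"wx":0,"wy":0,"wz":0,"hand":-0.2},{"x":-25,"y":-12,"z":-100,"wx":0,"wy":0,"wz":0,"hand":-0.2},{"x":-34,"y":-12,"z":-136,"wx":0,"wy":0,"wz":0,"hand":-0.2},{"x":-43,"y":-12,"z":-172,"wx":0,"wy":0,"wz":0,"hand":-0.2},{"x":-52,"y":-12,"z":-208,"wx":0,"wy":0,"wz":0,"hand":-0.2},{"x":-61,"y":-12,"z":-244,"wx":0,"wy":0,"wz":0,"hand":-0.2},{"x":-70,"y":-12,"z":-280,"wx":0,"wy":0,"wz":0,"hand":-0.2},{"x":-79,"y":-12,"z":-314,"wx":0,"wy":0,"wz":0,"hand":-0.2}]' 18
python3 -m creep '[{"x":-8,"y":0,"z":-30,"wx":0,"wy":0,"wz":0,"hand":-0.2},{"x":-14,"y":2,"z":-53,"wx":0,"wy":0,"wz":0,"hand":-0.2},{"x":-17,"y":8,"z":-66,"wx":0,"wy":0,"wz":0,"hand":-0.2},{"x":-18,"y":18,"z":-70,"wx":0,"wy":0,"wz":0,"hand":-0.2},{"x":-18,"y":32,"z":-70,"wx":0,"wy":0,"wz":0,"hand":-0.2},{"x":-18,"y":44,"z":-70,"wx":0,"wy":0,"wz":0,"hand":-0.2},{"x":-18,"y":52,"z":-70,"wx":0,"wy":0,"wz":0,"hand":-0.2},{"x":-18,"y":55,"z":-70,"wx":0,"wy":0,"wz":0,"hand":-0.2},{"x":-18,"y":55,"z":-70,"wx":0,"wy":0,"wz":0,"hand":-0.2},{"x":-18,"y":55,"z":-70,"wx":0,"wy":0,"wz":0,"hand":-0.2}]' 18
python3 look.py w12
```

```text
t: 16.83
ee_pos: [0.4558, -0.2219, 0.1363]
orientation: [-90.0, 0.1, -0.1]
contact_force: [1.0, 0.2, -2.3]
grip_width: 0.632
t: 17.67
ee_pos: [0.44, -0.2892, 0.0817]
orientation: [-90.0, 0.0, -0.0]
contact_force: [-0.4, -0.4, -1.3]
grip_width: 0.634
[ 0.44   -0.2892  0.0817] [-8.999e+01  1.000e-02 -1.000e-02] 0.634 [-0.4 -0.4 -1.3]
```

View pics/w12.png

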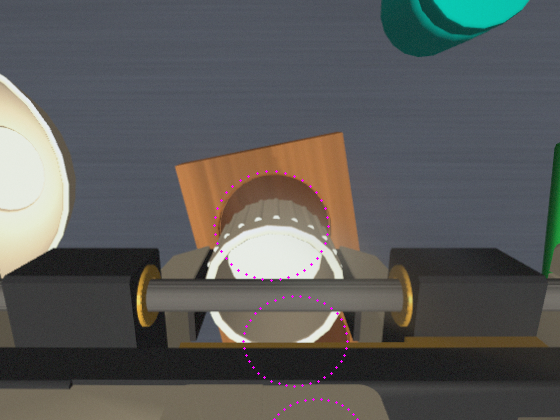

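```bash
python3 -m creep '[{"x":0,"y":5,"z":0,"wx":0,"wy":0,"wz":0,"hand":-0.2},{"x":0,"y":16,"z":0,"wx":0,"wy":0,"wz":0,"hand":-0.2},{"x":0,"y":29,"z":0,"wx":0,"wy":0,"wz":0,"hand":-0.2},{"x":0,"y":40,"z":0,"wx":0,"wy":0,"wz":0,"hand":-0.2},{"x":0,"y":46,"z":0,"wx":0,"wy":0,"wz":0,"hand":-0.2},{"x":0,"y":49,"z":0,"wx":0,"wy":0,"wz":0,"hand":-0.2},{"x":0,"y":50,"z":0,"wx":0,"wy":0,"wz":0,"hand":-0.2},{"x":0,"y":51,"z":0,"wx":0,"wy":0,"wz":0,"hand":-0.2},{"x":0,"y":51,"z":0,"wx":0,"wy":0,"wz":0,"hand":-0.2},{"x":0,"y":51,"z":0,"wx":0,"wy":0,"wz":0,"hand":-0.2}]' 18
python3 -m creep '[{"x":0,"y":0,"z":0,"wx":0,"wy":0,"wz":0,"hand":0.3},{"x":0,"y":0,"z":0,"wx":0,"wy":0,"wz":0,"hand":0.35},{"x":0,"y":0,"z":0,"wx":0,"wy":0,"wz":0,"hand":0.45},{"x":0,"y":0,"z":0,"wx":0,"wy":0,"wz":0,"hand":0.6},{"x":0,"y":0,"z":0,"wx":0,"wy":0,"wz":0,"hand":0.7},{"x":0,"y":-5,"z":0,"wx":0,"wy":0,"wz":0,"hand":0.7},{"x":0,"y":-20,"z":0,"wx":0,"wy":0,"wz":0,"hand":0.7},{"x":0,"y":-50,"z":0,"wx":0,"wy":0,"wz":0,"hand":0.7},{"x":0,"y":-85,"z":0,"wx":0,"wy":0,"wz":0,"hand":0.7},{"x":0,"y":-115,"z":0,"wx":0,"wy":0,"wz":0,"hand":0.7}]' 18
python3 look.py w13
```

```text
t: 18.55
ee_pos: [0.4402, -0.2897, 0.0311]
orientation: [-90.0, -0.0, -0.1]
contact_force: [0.2, 0.4, -1.6]
grip_width: 0.632
t: 19.38
ee_pos: [0.4396, -0.2896, 0.1477]
orientation: [-90.0, 0.0, -0.1]
contact_force: [0.6, -0.2, -0.0]
grip_width: 0.846
[ 0.4396 -0.2896  0.1477] [-9.e+01  1.e-02 -7.e-02] 0.846 [ 0.6 -0.2 -0. ]
```

View pics/w13.png

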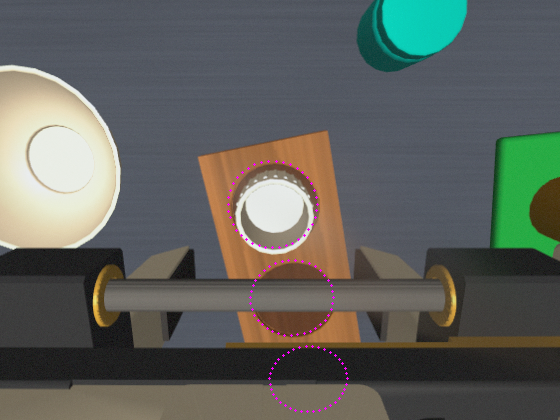

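Ramekin centred in the far recess at (274,205). Next, the amber jar.

```bash
python3 -m creep '[{"x":0,"y":0,"z":12,"wx":0,"wy":0,"wz":0,"hand":0.7},{"x":0,"y":0,"z":40,"wx":0,"wy":0,"wz":0,"hand":0.7},{"x":1,"y":0,"z":76,"wx":0,"wy":0,"wz":0,"hand":0.7},{"x":1,"y":0,"z":114,"wx":0,"wy":0,"wz":0,"hand":0.7},{"x":2,"y":0,"z":152,"wx":0,"wy":0,"wz":0,"hand":0.7},{"x":2,"y":0,"z":188,"wx":0,"wy":0,"wz":0,"hand":0.7},{"x":2,"y":0,"z":220,"wx":0,"wy":0,"wz":0,"hand":0.7},{"x":2,"y":0,"z":242,"wx":0,"wy":0,"wz":0,"hand":0.7},{"x":2.5,"y":0,"z":250,"wx":0,"wy":0,"wz":0,"hand":0.7},{"x":2.5,"y":0,"z":250.5,"wx":0,"wy":0,"wz":0,"hand":0.7}]' 18
python3 - <<'E'
from h import *
st=env.state(); s=imaging.snapshot("wrist"); im=s["img"].copy()
print(st["ee_pos"],st["orientation"])
a=np.linspace(0,2*np.pi,40)
for P in ((.547,-.0336,.072,.025),(.4424,-.0388,.078,.027)):
    for u in proj(s,np.c_[P[0]+P[3]*np.cos(a),P[1]+P[3]*np.sin(a),0*a+P[2]],st):
        if abs(u).max()<800: cv2.circle(im,tuple(int(v) for v in u),1,(255,0,255),-1)
cv2.imwrite("pics/w14.png",im[:,:,::-1])
E
```

```text
t: 20.27
ee_pos: [0.4421, -0.0367, 0.1453]
orientation: [-90.0, 0.1, 0.2]
contact_force: [0.3, -0.7, -0.3]
grip_width: 0.851
[ 0.44211758 -0.03666771  0.14532648] [-8.99630639e+01  5.81871680e-02  1.87600273e-01]
```

View pics/w14.png

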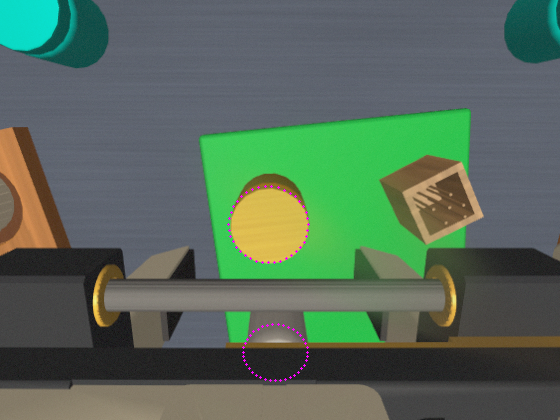

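The amber lid is confirmed at (269,224) with the circle on it; the teal jars are at (25,20) and (540,25). Gripping.

```bash
python3 -m creep '[{"x":0,"y":10,"z":0,"wx":0,"wy":0,"wz":0,"hand":0.7},{"x":0,"y":35,"z":0,"wx":0,"wy":0,"wz":0,"hand":0.7},{"x":0,"y":65,"z":0,"wx":0,"wy":0,"wz":0,"hand":0.7},{"x":0,"y":90,"z":0,"wx":0,"wy":0,"wz":0,"hand":0.7},{"x":0,"y":104,"z":0,"wx":0,"wy":0,"wz":0,"hand":0.7},{"x":0,"y":110,"z":0,"wx":0,"wy":0,"wz":0,"hand":0.7},{"x":0,"y":112,"z":0,"wx":0,"wy":0,"wz":0,"hand":0.6},{"x":0,"y":112,"z":0,"wx":0,"wy":0,"wz":0,"hand":0.5},{"x":0,"y":112,"z":0,"wx":0,"wy":0,"wz":0,"hand":0.35},{"x":0,"y":112,"z":0,"wx":0,"wy":0,"wz":0,"hand":0.25}]' 25
python3 -m creep '[{"x":0,"y":0,"z":0,"wx":0,"wy":0,"wz":0,"hand":0.1},{"x":0,"y":0,"z":0,"wx":0,"wy":0,"wz":0,"hand":0},{"x":0,"y":0,"z":0,"wx":0,"wy":0,"wz":0,"hand":-0.2},{"x":0,"y":0,"z":0,"wx":0,"wy":0,"wz":0,"hand":-0.2},{"x":0,"y":0,"z":0,"wx":0,"wy":0,"wz":0,"hand":-0.2},{"x":0,"y":-4,"z":0,"wx":0,"wy":0,"wz":0,"hand":-0.2},{"x":0,"y":-12,"z":0,"wx":0,"wy":0,"wz":0,"hand":-0.2},{"x":0,"y":-32,"z":0,"wx":0,"wy":0,"wz":0,"hand":-0.2},{"x":0,"y":-62,"z":0,"wx":0,"wy":0,"wz":0,"hand":-0.2},{"x":0,"y":-95,"z":0,"wx":0,"wy":0,"wz":0,"hand":-0.2}]' 25
python3 look.py w15
```

```text
t: 21.15
ee_pos: [0.4434, -0.0393, 0.0346]
orientation: [-90.0, -0.1, -0.1]
contact_force: [0.8, -0.9, 0.2]
grip_width: 0.656
t: 21.98
ee_pos: [0.4413, -0.0391, 0.1295]
orientation: [-90.0, 0.2, -0.0]
contact_force: [0.8, -0.1, -1.5]
grip_width: 0.599
[ 0.4413 -0.0391  0.1295] [-9.002e+01  1.600e-01 -5.000e-02] 0.599 [ 0.8 -0.1 -1.5]
```

View pics/w15.png

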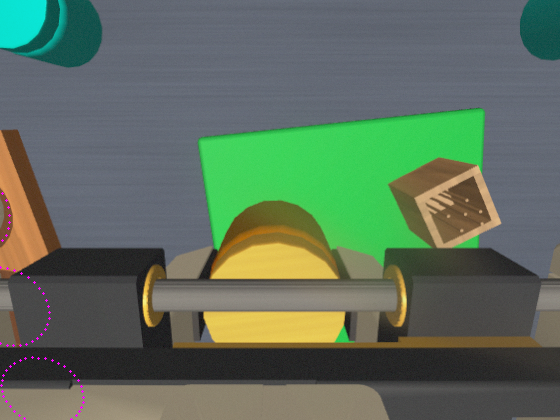

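```bash
python3 -m creep '[{"x":4,"y":-6,"z":9,"wx":0,"wy":0,"wz":0,"hand":-0.2},{"x":14,"y":-12,"z":30,"wx":0,"wy":0,"wz":0,"hand":-0.2},{"x":29,"y":-12,"z":61,"wx":0,"wy":0,"wz":0,"hand":-0.2},{"x":45,"y":-12,"z":95,"wx":0,"wy":0,"wz":0,"hand":-0.2},{"x":61,"y":-12,"z":129,"wx":0,"wy":0,"wz":0,"hand":-0.2},{"x":77,"y":-12,"z":163,"wx":0,"wy":0,"wz":0,"hand":-0.2},{"x":93,"y":-12,"z":197,"wx":0,"wy":0,"wz":0,"hand":-0.2},{"x":109,"y":-12,"z":231,"wx":0,"wy":0,"wz":0,"hand":-0.2},{"x":125,"y":-12,"z":264,"wx":0,"wy":0,"wz":0,"hand":-0.2},{"x":138,"y":-12,"z":291,"wx":0,"wy":0,"wz":0,"hand":-0.2}]' 25
python3 -m creep '[{"x":8,"y":0,"z":17,"wx":0,"wy":0,"wz":0,"hand":-0.2},{"x":12,"y":4,"z":25,"wx":0,"wy":0,"wz":0,"hand":-0.2},{"x":12.5,"y":14,"z":26,"wx":0,"wy":0,"wz":0,"hand":-0.2},{"x":12.5,"y":28,"z":26,"wx":0,"wy":0,"wz":0,"hand":-0.2},{"x":12.5,"y":42,"z":26,"wx":0,"wy":0,"wz":0,"hand":-0.2},{"x":12.5,"y":52,"z":26,"wx":0,"wy":0,"wz":0,"hand":-0.2},{"x":12.5,"y":56,"z":26,"wx":0,"wy":0,"wz":0,"hand":-0.2},{"x":12.5,"y":57,"z":26,"wx":0,"wy":0,"wz":0,"hand":-0.2},{"x":12.5,"y":57,"z":26,"wx":0,"wy":0,"wz":0,"hand":-0.2},{"x":12.5,"y":57,"z":26,"wx":0,"wy":0,"wz":0,"hand":-0.2}]' 25
python3 look.py w16
```

```text
t: 22.87
ee_pos: [0.5805, 0.2558, 0.1398]
orientation: [-90.0, 0.1, 0.1]
contact_force: [0.0, -0.7, -2.8]
grip_width: 0.601
t: 23.7
ee_pos: [0.5939, 0.2776, 0.0844]
orientation: [-90.0, -0.1, -0.1]
contact_force: [-0.3, 0.2, -1.2]
grip_width: 0.602
[0.5939 0.2776 0.0844] [-8.998e+01 -5.000e-02 -8.000e-02] 0.602 [-0.3  0.2 -1.2]
```

View pics/w16.png

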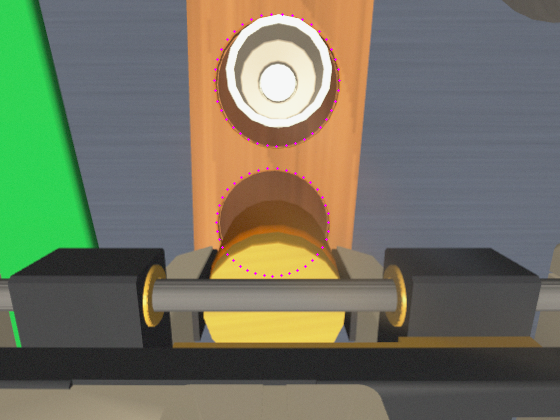

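Aligned: the jar is over the free recess at (273,222) and the egg cup is centred in its own at (278,80). Lowering 50 mm and releasing.

```bash
python3 -m creep '[{"x":0,"y":5,"z":0,"wx":0,"wy":0,"wz":0,"hand":-0.2},{"x":0,"y":16,"z":0,"wx":0,"wy":0,"wz":0,"hand":-0.2},{"x":0,"y":29,"z":0,"wx":0,"wy":0,"wz":0,"hand":-0.2},{"x":0,"y":40,"z":0,"wx":0,"wy":0,"wz":0,"hand":-0.2},{"x":0,"y":46,"z":0,"wx":0,"wy":0,"wz":0,"hand":-0.2},{"x":0,"y":48,"z":0,"wx":0,"wy":0,"wz":0,"hand":-0.2},{"x":0,"y":49,"z":0,"wx":0,"wy":0,"wz":0,"hand":-0.2},{"x":0,"y":50,"z":0,"wx":0,"wy":0,"wz":0,"hand":-0.2},{"x":0,"y":50,"z":0,"wx":0,"wy":0,"wz":0,"hand":-0.2},{"x":0,"y":50,"z":0,"wx":0,"wy":0,"wz":0,"hand":-0.2}]' 25
python3 -m creep '[{"x":0,"y":0,"z":0,"wx":0,"wy":0,"wz":0,"hand":0.25},{"x":0,"y":0,"z":0,"wx":0,"wy":0,"wz":0,"hand":0.3},{"x":0,"y":0,"z":0,"wx":0,"wy":0,"wz":0,"hand":0.4},{"x":0,"y":0,"z":0,"wx":0,"wy":0,"wz":0,"hand":0.6},{"x":0,"y":0,"z":0,"wx":0,"wy":0,"wz":0,"hand":0.7},{"x":0,"y":-5,"z":0,"wx":0,"wy":0,"wz":0,"hand":0.7},{"x":0,"y":-20,"z":0,"wx":0,"wy":0,"wz":0,"hand":0.7},{"x":0,"y":-50,"z":0,"wx":0,"wy":0,"wz":0,"hand":0.7},{"x":0,"y":-85,"z":0,"wx":0,"wy":0,"wz":0,"hand":0.7},{"x":0,"y":-120,"z":0,"wx":0,"wy":0,"wz":0,"hand":0.7}]' 25
python3 look.py w17
```

```text
t: 24.58
ee_pos: [0.5922, 0.2772, 0.0344]
orientation: [-90.1, 0.1, -0.1]
contact_force: [-8.6, -4.9, 15.3]
grip_width: 0.6
t: 25.42
ee_pos: [0.593, 0.2775, 0.1549]
orientation: [-90.0, 0.1, -0.1]
contact_force: [0.9, 0.8, 0.3]
grip_width: 0.851
[0.593  0.2775 0.1549] [-9.004e+01  6.000e-02 -5.000e-02] 0.851 [0.9 0.8 0.3]
```

View pics/w17.png

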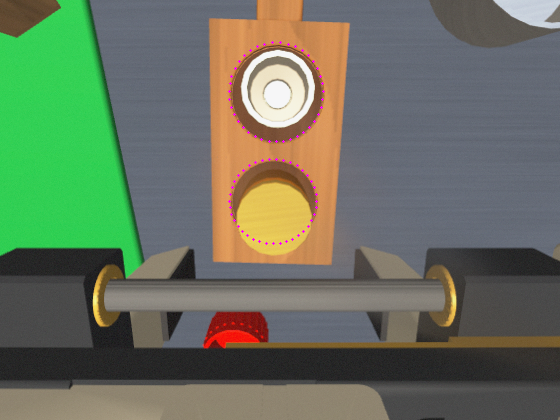

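Jar centred. Last, the salt shaker.

```bash
python3 -m creep '[{"x":-2,"y":0,"z":-12,"wx":0,"wy":0,"wz":0,"hand":0.6},{"x":-6,"y":0,"z":-38,"wx":0,"wy":0,"wz":0,"hand":0.6},{"x":-11,"y":0,"z":-76,"wx":0,"wy":0,"wz":0,"hand":0.6},{"x":-17,"y":0,"z":-116,"wx":0,"wy":0,"wz":0,"hand":0.6},{"x":-23,"y":0,"z":-156,"wx":0,"wy":0,"wz":0,"hand":0.6},{"x":-29,"y":0,"z":-196,"wx":0,"wy":0,"wz":0,"hand":0.6},{"x":-35,"y":0,"z":-236,"wx":0,"wy":0,"wz":0,"hand":0.6},{"x":-41,"y":0,"z":-274,"wx":0,"wy":0,"wz":0,"hand":0.6},{"x":-45,"y":0,"z":-302,"wx":0,"wy":0,"wz":0,"hand":0.6},{"x":-46,"y":0,"z":-311,"wx":0,"wy":0,"wz":0,"hand":0.6}]' 25
python3 - <<'E'
from h import *
st=env.state(); s=imaging.snapshot("wrist"); im=s["img"].copy()
print(st["ee_pos"],st["orientation"])
a=np.linspace(0,2*np.pi,40)
for P in ((.547,-.0336,.072,.025),):
    for u in proj(s,np.c_[P[0]+P[3]*np.cos(a),P[1]+P[3]*np.sin(a),0*a+P[2]],st):
        if abs(u).max()<800: cv2.circle(im,tuple(int(v) for v in u),1,(255,0,255),-1)
cv2.imwrite("pics/w18.png",im[:,:,::-1])
E
```

```text
t: 26.3
ee_pos: [0.5452, -0.0398, 0.1534]
orientation: [-90.1, 0.1, -0.5]
contact_force: [-0.1, -0.7, 0.6]
grip_width: 0.802
[ 0.54519021 -0.03975051  0.15335911] [-9.01473967e+01  8.12769085e-02 -4.52137859e-01]
```

View pics/w18.png

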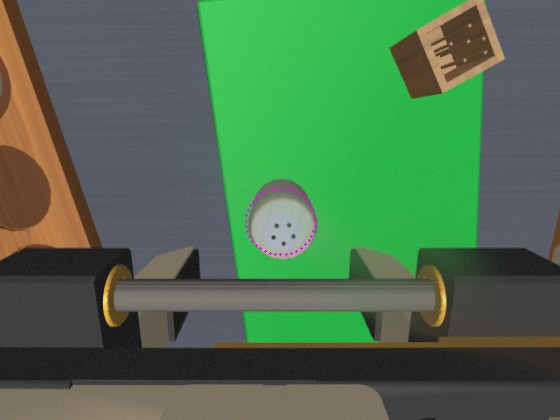

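```bash
python3 -m creep '[{"x":0,"y":8,"z":0,"wx":0,"wy":0,"wz":0,"hand":0.6},{"x":0,"y":32,"z":0,"wx":0,"wy":0,"wz":0,"hand":0.6},{"x":0,"y":64,"z":0,"wx":0,"wy":0,"wz":0,"hand":0.6},{"x":0,"y":92,"z":0,"wx":0,"wy":0,"wz":0,"hand":0.6},{"x":0,"y":110,"z":0,"wx":0,"wy":0,"wz":0,"hand":0.6},{"x":0,"y":117,"z":0,"wx":0,"wy":0,"wz":0,"hand":0.6},{"x":0,"y":119,"z":0,"wx":0,"wy":0,"wz":0,"hand":0.55},{"x":0,"y":119,"z":0,"wx":0,"wy":0,"wz":0,"hand":0.4},{"x":0,"y":119,"z":0,"wx":0,"wy":0,"wz":0,"hand":0.3},{"x":0,"y":119,"z":0,"wx":0,"wy":0,"wz":0,"hand":0.2}]' 25
python3 -m creep '[{"x":0,"y":0,"z":0,"wx":0,"wy":0,"wz":0,"hand":0},{"x":0,"y":0,"z":0,"wx":0,"wy":0,"wz":0,"hand":-0.2},{"x":0,"y":0,"z":0,"wx":0,"wy":0,"wz":0,"hand":-0.35},{"x":0,"y":0,"z":0,"wx":0,"wy":0,"wz":0,"hand":-0.35},{"x":0,"y":0,"z":0,"wx":0,"wy":0,"wz":0,"hand":-0.35},{"x":0,"y":-4,"z":0,"wx":0,"wy":0,"wz":0,"hand":-0.35},{"x":0,"y":-12,"z":0,"wx":0,"wy":0,"wz":0,"hand":-0.35},{"x":0,"y":-30,"z":0,"wx":0,"wy":0,"wz":0,"hand":-0.35},{"x":0,"y":-55,"z":0,"wx":0,"wy":0,"wz":0,"hand":-0.35},{"x":0,"y":-80,"z":0,"wx":0,"wy":0,"wz":0,"hand":-0.35}]' 25
python3 look.py w19
```

```text
t: 27.18
ee_pos: [0.5482, -0.0328, 0.0359]
orientation: [-90.0, -0.1, -0.0]
contact_force: [0.5, -0.3, -0.0]
grip_width: 0.626
t: 28.02
ee_pos: [0.5464, -0.0333, 0.1157]
orientation: [-90.0, 0.1, -0.1]
contact_force: [1.3, 1.2, -1.3]
grip_width: 0.54
[ 0.5464 -0.0333  0.1157] [-9.001e+01  8.000e-02 -6.000e-02] 0.54 [ 1.3  1.2 -1.3]
```

View pics/w19.png

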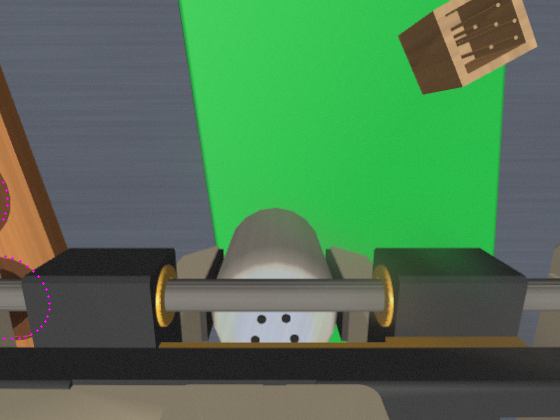

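```bash
python3 -m creep '[{"x":-2,"y":-5,"z":-10,"wx":0,"wy":0,"wz":0,"hand":-0.35},{"x":-5,"y":-5,"z":-34,"wx":0,"wy":0,"wz":0,"hand":-0.35},{"x":-8,"y":-5,"z":-66,"wx":0,"wy":0,"wz":0,"hand":-0.35},{"x":-11,"y":-5,"z":-100,"wx":0,"wy":0,"wz":0,"hand":-0.35},{"x":-14,"y":-5,"z":-134,"wx":0,"wy":0,"wz":0,"hand":-0.35},{"x":-16,"y":-5,"z":-166,"wx":0,"wy":0,"wz":0,"hand":-0.35},{"x":-18,"y":-5,"z":-196,"wx":0,"wy":0,"wz":0,"hand":-0.35},{"x":-18,"y":-5,"z":-220,"wx":0,"wy":0,"wz":0,"hand":-0.35},{"x":-18,"y":-5,"z":-234,"wx":0,"wy":0,"wz":0,"hand":-0.35},{"x":-18,"y":-5,"z":-238.5,"wx":0,"wy":0,"wz":0,"hand":-0.35}]' 25
python3 -m creep '[{"x":0,"y":0,"z":0,"wx":0,"wy":0,"wz":0,"hand":-0.35},{"x":0,"y":6,"z":0,"wx":0,"wy":0,"wz":0,"hand":-0.35},{"x":0,"y":14,"z":0,"wx":0,"wy":0,"wz":0,"hand":-0.35},{"x":0,"y":24,"z":0,"wx":0,"wy":0,"wz":0,"hand":-0.35},{"x":0,"y":34,"z":0,"wx":0,"wy":0,"wz":0,"hand":-0.35},{"x":0,"y":40,"z":0,"wx":0,"wy":0,"wz":0,"hand":-0.35},{"x":0,"y":43,"z":0,"wx":0,"wy":0,"wz":0,"hand":-0.35},{"x":0,"y":45,"z":0,"wx":0,"wy":0,"wz":0,"hand":-0.35},{"x":0,"y":45,"z":0,"wx":0,"wy":0,"wz":0,"hand":-0.35},{"x":0,"y":45,"z":0,"wx":0,"wy":0,"wz":0,"hand":-0.35}]' 25
python3 look.py w20
```

```text
t: 28.9
ee_pos: [0.5275, -0.275, 0.1193]
orientation: [-90.1, 0.1, -0.3]
contact_force: [0.3, -0.3, -0.5]
grip_width: 0.536
t: 29.73
ee_pos: [0.5291, -0.2718, 0.0749]
orientation: [-90.0, -0.0, -0.1]
contact_force: [0.1, 0.1, -0.8]
grip_width: 0.539
[ 0.5291 -0.2718  0.0749] [-9.001e+01 -2.000e-02 -6.000e-02] 0.539 [ 0.1  0.1 -0.8]
```

View pics/w20.png

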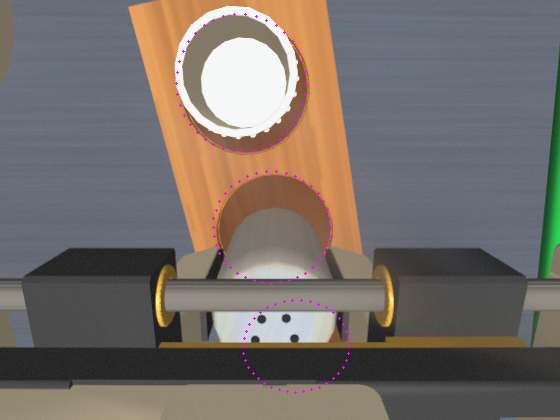

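Over the middle recess; lowering 39 mm and releasing, then retreating straight up.

```bash
python3 -m creep '[{"x":0,"y":5,"z":0,"wx":0,"wy":0,"wz":0,"hand":-0.35},{"x":0,"y":13,"z":0,"wx":0,"wy":0,"wz":0,"hand":-0.35},{"x":0,"y":22,"z":0,"wx":0,"wy":0,"wz":0,"hand":-0.35},{"x":0,"y":30,"z":0,"wx":0,"wy":0,"wz":0,"hand":-0.35},{"x":0,"y":35,"z":0,"wx":0,"wy":0,"wz":0,"hand":-0.35},{"x":0,"y":37,"z":0,"wx":0,"wy":0,"wz":0,"hand":-0.35},{"x":0,"y":38,"z":0,"wx":0,"wy":0,"wz":0,"hand":-0.35},{"x":0,"y":38.5,"z":0,"wx":0,"wy":0,"wz":0,"hand":-0.35},{"x":0,"y":38.5,"z":0,"wx":0,"wy":0,"wz":0,"hand":-0.35},{"x":0,"y":38.5,"z":0,"wx":0,"wy":0,"wz":0,"hand":-0.35}]' 25
python3 -m creep '[{"x":0,"y":0,"z":0,"wx":0,"wy":0,"wz":0,"hand":0.1},{"x":0,"y":0,"z":0,"wx":0,"wy":0,"wz":0,"hand":0.15},{"x":0,"y":0,"z":0,"wx":0,"wy":0,"wz":0,"hand":0.25},{"x":0,"y":0,"z":0,"wx":0,"wy":0,"wz":0,"hand":0.4},{"x":0,"y":0,"z":0,"wx":0,"wy":0,"wz":0,"hand":0.6},{"x":0,"y":-5,"z":0,"wx":0,"wy":0,"wz":0,"hand":0.6},{"x":0,"y":-20,"z":0,"wx":0,"wy":0,"wz":0,"hand":0.6},{"x":0,"y":-50,"z":0,"wx":0,"wy":0,"wz":0,"hand":0.6},{"x":0,"y":-90,"z":0,"wx":0,"wy":0,"wz":0,"hand":0.6},{"x":0,"y":-130,"z":0,"wx":0,"wy":0,"wz":0,"hand":0.6}]' 25
python3 -m creep '[{"x":0,"y":-20,"z":10,"wx":0,"wy":0,"wz":0,"hand":0.6},{"x":-15,"y":-40,"z":35,"wx":0,"wy":0,"wz":0,"hand":0.6},{"x":-35,"y":-60,"z":65,"wx":0,"wy":0,"wz":0,"hand":0.6},{"x":-55,"y":-80,"z":95,"wx":0,"wy":0,"wz":0,"hand":0.6},{"x":-75,"y":-100,"z":125,"wx":0,"wy":0,"wz":0,"hand":0.6},{"x":-95,"y":-110,"z":155,"wx":0,"wy":0,"wz":0,"hand":0.6},{"x":-115,"y":-115,"z":185,"wx":0,"wy":0,"wz":0,"hand":0.6},{"x":-130,"y":-115,"z":210,"wx":0,"wy":0,"wz":0,"hand":0.6},{"x":-138,"y":-115,"z":225,"wx":0,"wy":0,"wz":0,"hand":0.6},{"x":-140,"y":-115,"z":230,"wx":0,"wy":0,"wz":0,"hand":0.6}]' 25
python3 - <<'E'
from h import *
for n in ("top","scene"):
    s=imaging.snapshot(n); im=s["img"].copy()
    a=np.linspace(0,2*np.pi,80)
    for P in ((.6176,-.2543,.107,.024),(.6176,-.2543,.042,.026),(.5291,-.2718,.072,.025),(.4408,-.2893,.06,.030),(.5028,.2809,.076,.024),(.5930,.2782,.078,.027)):
        pass
    k=3 if n=="top" else 2.6
    (y0,y1,x0,x1)=(130,270,160,400) if n=="top" else (145,300,140,430)
    c=cv2.resize(im[y0:y1,x0:x1],None,fx=k,fy=k,interpolation=cv2.INTER_CUBIC)
    for P in ((.6176,-.2543,.107,.024),(.5291,-.2718,.072,.025),(.4408,-.2893,.06,.030),(.5028,.2809,.076,.024),(.5930,.2782,.078,.027),(.434,.083,.067,.005)):
        for u in proj(s,np.c_[P[0]+P[3]*np.cos(a),P[1]+P[3]*np.sin(a),0*a+P[2]]):
            q=(int((u[0]+.5-x0)*k-.5),int((u[1]+.5-y0)*k-.5)); cv2.circle(c,q,0,(255,0,255),-1)
    cv2.imwrite(f"pics/fin_{n}.png",c[:,:,::-1])
    hsv=cv2.cvtColor(s["img"],cv2.COLOR_RGB2HSV); S,V=hsv[...,1],hsv[...,2]
    for ce,b,_ in blobs((S<60)&(V>150),600): print(n,ce,b)
E
```

```text
t: 30.62
ee_pos: [0.5292, -0.2718, 0.0365]
orientation: [-90.0, -0.0, -0.1]
contact_force: [-0.5, -0.2, -1.5]
grip_width: 0.539
t: 31.45
ee_pos: [0.5281, -0.2714, 0.1674]
orientation: [-90.0, 0.1, -0.1]
contact_force: [1.1, -1.1, -0.4]
grip_width: 0.801
t: 32.28
ee_pos: [0.3877, -0.0392, 0.2819]
orientation: [-90.0, -0.1, 0.1]
contact_force: [1.2, 1.1, -0.8]
grip_width: 0.8
top [324.8, 75.0] [0, 44, 560, 190, 18337]
top [5.2, 260.3] [0, 208, 17, 138, 1353]
top [431.6, 239.5] [411, 218, 47, 46, 1389]
top [122.7, 243.5] [53, 221, 97, 41, 1144]
top [536.5, 404.4] [513, 390, 47, 30, 1380]
scene [139.6, 13.2] [17, 0, 229, 24, 2694]
scene [454.4, 20.4] [320, 0, 240, 46, 5092]
scene [95.3, 57.7] [68, 43, 55, 30, 1090]
scene [26.8, 82.7] [0, 47, 55, 85, 2561]
scene [116.4, 170.1] [91, 152, 50, 35, 1168]
scene [464.4, 185.7] [429, 168, 98, 33, 679]
scene [196.2, 407.1] [16, 376, 517, 44, 7621]
scene [14.2, 410.3] [0, 393, 44, 27, 607]
```

View pics/fin_top.png

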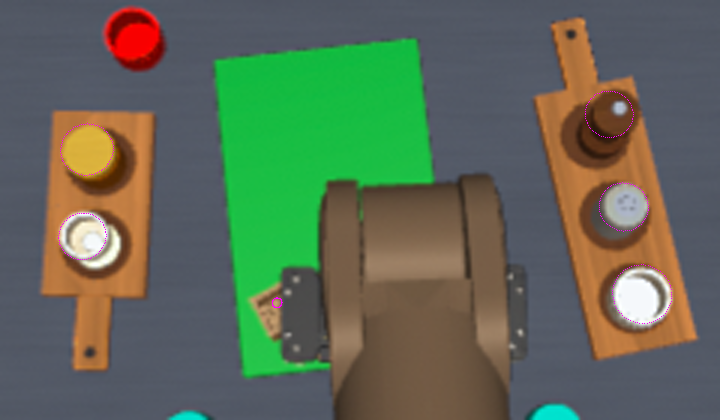

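View pics/fin_scene.png

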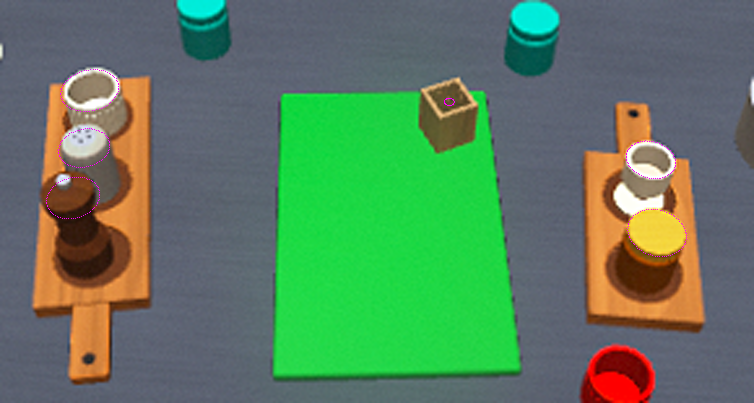

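```bash
python3 - <<'E'
from h import *
T=imaging.snapshot("top"); C=imaging.snapshot("scene")
c1,d1=rays(T,[[620.5/3-.5+160,107.5/3-.5+130]]);c2,d2=rays(C,[[64.5/2.6-.5+140,180.5/2.6-.5+145]]); d1=d1[0];d2=d2[0]
t=np.linalg.lstsq(np.c_[d1,-d2],c2-c1,rcond=None)[0]
p=(c1+t[0]*d1+c2+t[1]*d2)/2
ax=np.array([.6176-.4408,-.2543+.2893]);ax/=np.linalg.norm(ax); e=p[:2]-[.6176,-.2543]
print("knob",p.round(4),"along/across",(e@ax).round(4),(ax[0]*e[1]-ax[1]*e[0]).round(4))
st=env.state(); print(st["t"],st["contact_force"].round(1),st["ee_pos"].round(3))
E
```

```text
knob [ 0.6179 -0.2591  0.1324] along/across -0.0006 -0.0048
32.4833 [ 0.3  0.6 -0.6] [ 0.39  -0.042  0.281]
```

```bash
python3 -c "
from workcell import workorder
print(workorder.hand_in())"
```

```text
the job is handed in; nothing more can be done
None
```

All five things are standing in the recesses named for them, and I handed the job in at about t = 32.5 s. It reported no verdict.

**Last checks**
- In the final top and scene pictures, each top outline lay on its target circle, and everything looked upright.
- The mill is the furthest off centre. Its knob is 0.6 mm off along the board and 4.8 mm across, at 0.132 m, which fits it standing on the floor. The limit is 14 mm.
- The saucepan and soup bowl sat at the same pixels as at the start in the scene view. In the top view the bowl matched too, but the saucepan's blob had merged with its handle, so that view could not confirm it. The toothpick holder was still at its starting point.

**What did not go quite to plan**
- The mill was gripped about 6 mm off centre and carried with a tilt of about 2°. It was let go roughly 3 mm above the floor and settled flat.
- The jam jar met its recess floor with about 15 N just before release.

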